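# Clip the modelling tools into their case

### The arm

A 7-joint arm with a two-finger parallel gripper is mounted at the origin on the work surface. World frame = base frame: x ahead of the robot, y to its left, z up, the work surface at z = 0. Lengths are in m, angles in rad, forces in N, time in s.
With the tool pointing down it reaches from about 0.425 to 0.875 m from the base axis. Payload 4.7 kg.
Tool frame: the origin (TCP) lies midway between the tips of the shut fingers; the grasp point (between the pads) lies 19 mm behind it (robot.grasp_offset is the distance from the TCP to the grasp point, in m); z points along the fingers, y is the direction in which the jaws open and shut (so a half turn about z gives the same grasp; the last joint's range is limited). The gripper opens to 87 mm and grips with 3 to 60 N. Pads are 19 mm wide; open, the fingers measure 117 mm over their backs; the gripper's body (75 mm by 190 mm) begins 51 mm behind the grasp point.
Start: joints at [1.148, 0.321, -0.07, 1.45, 0.023, 1.371, -0.057], TCP at [0.275, -0.589, 0.192] pointing down, gripper open.
Joint ranges: [-2.86, 2.86], [-0.3, 2.09], [-1.38, 1.24], [0.06, 2.45], [-1.56, 4.7], [0.09, 2.05], [-2.69, 2.69]. Speed limits (rad/s): [2.57, 2.57, 3.14, 3.14, 3.14, 3.14, 3.14].

### API

Orientations are given as a unit quaternion [x, y, z, w].
In Python, from workcell import robot gives the robot as it stands. The module is installed in compiled form; this text tells all that it offers.
- The arm moves only by the tool servo_tool, never from a script. Its argument "motion" is text: rows parted by semicolons, each of 7 numbers parted by spaces: the shift along the tool's x, y, z each as a share of 100 mm, from -1 to 1, then the turn, a rotation vector about the tool's x, y, z each as a share of 360 degrees, from -1 to 1, then the closure, from -1 (fully open) to 1 (shut). A call has 1 to 12 rows; each row is the pose to reach, as a shift and turn from the pose measured when the call began, along the tool's axes at that moment, turning the shorter way round; what a row does not reach only later rows make up. A row lasts 1/8 s, in which the tool goes at most 62.5 mm and 10.7 degrees, less where a joint would pass 70% of its speed; a pose out of reach is approached as far as the arm can. A call with a number of a shift or a turn outside -1 to 1 is refused whole. A call with a gripper value outside its range is refused whole. The fingers move at their own pace and stop on an object; "squeeze" is the grip in N (left out, the last holds). Time passes only in rows, so rows that repeat a pose let the fingers close. It gives the time, the measured TCP pose, the force and the opening at its end, in the units of the state.
- robot.sense(): the state, without advancing time (a new reading comes with each control period).
- robot.camera(name): name is "side" or "top" or "wrist"; returns (picture, depth): 480x640x3 uint8, blue, green, red; 480x640 float32, m along the optical axis (not along the pixel's ray), 0 where there is no reading.
- robot.camera_model(name): a dict with "fx", "fy", "cx", "cy" (pixels), "k1" (the pictures are not rectified: a ray, as slopes to the right and down, at radius r is drawn at 1 + k1 r^2 times it, then the intrinsics apply), "camera_from_world" (4x4, takes a point from world to camera coordinates). Camera axes: x right, y up, looking along -z (the intrinsics and any distortion apply to the point x, -y, -z); pixel columns grow to the right and rows downward; lengths in m; the calibration is good to about 2 mm. A picture is of the moment at which its call begins: read the wrist's pose just before it. camera_model takes no time and is no camera call; for the wrist camera it gives the pose at the moment of the call.
- robot.finish_job(): hands the job in, once; it reports no verdict.
Trained networks look in the newest picture that a camera, given by its name, has taken for a name from the list of things; names that differ only in an ending like _2 or _b are one class to them, and where a whole thing is asked for, a point or a joint stands for the part that bears it (a point fixed in the world has none). Each returns a list of dicts, best first, with "confidence" (0 to 1); they miss things now and then, are a little off and sometimes report something else, mostly with a low value. They report only what shows in the picture. A call takes as long as a camera call. They do not tell look-alikes from the thing itself.
- robot.cut_out(label, camera): "region" (480x640 bool, what is visible of it) and "rect" ([left, top, width, height] in pixels, round what is visible of it).
The state is a dict: "t": time; "q": joint angles; "dq": joint speeds; "joint_torque": joint torques, N m; "position": TCP position; "eef_rot": TCP orientation; "wrist_force": force on the tool from outside, world axes, zero at the start; "wrist_torque": the same for the moment, N m; "width": finger opening in m.
Only numpy, scipy, OpenCV 4.12 (cv2) and the standard library are available. Lean on these libraries where they do the work, as an engineer would, in place of code of your own. Each camera call takes 0.05 s, during which the arm holds its last target. There are 200 camera calls.

### The job

Put away the modelling tools that lie on the table: working from the thinnest handle to the thickest, press each one fully home into the pair of spring clips that fits its handle, its head towards the lid's hinge, and give it a steady pull straight up with about 8 N to make sure the clips hold it (it must stay in). Then shut the lid of the tool case, and leave the other things on the table where they are.

Things in the scene. Friction and masses are not known exactly. Their poses are not given: they have to be found in the camera images.
- loop_tool: small ribbon tool: handle 12 mm thick, head a small round wire loop 22 mm wide; about 30 g. Straight round wooden handle 130 mm long; the head reaches to 125 mm from mid-handle and is 4 mm thick, centred on the handle's line. Origin: on the handle's axis, midway along the handle; x points along the handle to the head. Lies on the table at first, its axis half a handle's thickness above it; may be absent.
- loop_tool_head (a point): the tip of the head of loop_tool, 125 mm from mid-handle on its axis
- place_loop_tool (a point): where mid-handle of loop_tool lies when it is fully home in its clips: on the handle's axis, midway between its two clips, 36 mm above the table (z up, x along the handle towards the lid's hinge, y along the row). These clips are the narrowest, for the 12 mm handle, at the case's +y end (78 mm from its middle). Beyond the butt 17 mm are left to the wall and beyond the head 13 mm, so the tool fits only with its head to the hinge.
- knife: clay knife: handle 16 mm thick, head a narrow flat steel blade 22 mm wide; about 40 g. Straight round wooden handle 130 mm long; the head reaches to 125 mm from mid-handle and is 4 mm thick, centred on the handle's line. Origin: on the handle's axis, midway along the handle; x points along the handle to the head. Lies on the table at first, its axis half a handle's thickness above it; may be absent.
- knife_head (a point): the tip of the head of knife, 125 mm from mid-handle on its axis
- place_knife (a point): where mid-handle of knife lies when it is fully home in its clips: on the handle's axis, midway between its two clips, 38 mm above the table (z up, x along the handle towards the lid's hinge, y along the row). These clips are for the 16 mm handle, second from the +y end (+26 mm). Beyond the butt 17 mm are left to the wall and beyond the head 13 mm, so the tool fits only with its head to the hinge.
- trimmer: trimming tool: handle 20 mm thick, head a wide triangular wire loop 36 mm wide at its end; about 55 g. Straight round wooden handle 130 mm long; the head reaches to 125 mm from mid-handle and is 4 mm thick, centred on the handle's line. Origin: on the handle's axis, midway along the handle; x points along the handle to the head. Lies on the table at first, its axis half a handle's thickness above it; may be absent.
- trimmer_head (a point): the tip of the head of trimmer, 125 mm from mid-handle on its axis
- place_trimmer (a point): where mid-handle of trimmer lies when it is fully home in its clips: on the handle's axis, midway between its two clips, 40 mm above the table (z up, x along the handle towards the lid's hinge, y along the row). These clips are for the 20 mm handle, third from the +y end (-26 mm). Beyond the butt 17 mm are left to the wall and beyond the head 13 mm, so the tool fits only with its head to the hinge.
- scraper: scraper: handle 24 mm thick, head a broad flat steel blade 48 mm wide; about 80 g. Straight round wooden handle 130 mm long; the head reaches to 125 mm from mid-handle and is 4 mm thick, centred on the handle's line. Origin: on the handle's axis, midway along the handle; x points along the handle to the head. Lies on the table at first, its axis half a handle's thickness above it; may be absent.
- scraper_head (a point): the tip of the head of scraper, 125 mm from mid-handle on its axis
- place_scraper (a point): where mid-handle of scraper lies when it is fully home in its clips: on the handle's axis, midway between its two clips, 42 mm above the table (z up, x along the handle towards the lid's hinge, y along the row). These clips are the widest, for the 24 mm handle, at the -y end (-78 mm). Beyond the butt 17 mm are left to the wall and beyond the head 13 mm, so the tool fits only with its head to the hinge.
- case: plywood tool case fixed to the table: open box 232 mm (x) by 264 mm (y), 66 mm high, walls and floor 6 mm. Origin: centre of its underside; z up, x towards the hinged side. Two battens across it along y, 80 mm apart, 16 mm wide, tops 30 mm above the table, each carry four spring clips 52 mm apart; between the battens 64 mm of each handle stay free for the gripper.
- clips (a point): middle of the row of places, at the battens' top. Each tool has a pair of clips: steel leaves 13 mm wide, rolled-in lips, flared mouths up to 20 mm above the handle's axis. A handle resting on unopened clips lies 14 to 18 mm too high. About 10 N at mid-handle press it in until it rests on the battens; the pair then holds it against about 18 N straight up.
- battens: the two wooden battens in the case on which the handles rest when home; origin as the case
- lid (a joint): lid of the case, 232 by 264 mm, 8 mm thick plywood, 250 g, on a stiff hinge that stays where it is left: 0 = shut, grows as it opens, starts about upright (1.5 to 1.8 rad). 2 to 3 N at the free edge move it.
- lid_hinge (a point): middle of the lid's hinge line, 66 mm above the table at the case's +x rim; the hinge line runs along the case's y. The lid's underside passes through it.
- lid_handle (a point): grip point in the head of the lid's knob (28 mm wide, 43 mm high) on the lid's outer face, 35 mm above that face, in the middle of the free edge and 30 mm in from it (202 mm from the hinge line)
- paper_cup: paper cup, 72 mm wide and 78 mm high; not part of the job, stays where it is. Origin: centre of its underside.
- pinch_pot: small unfired bowl, 64 mm wide and 45 mm high; not part of the job, stays where it is. Origin: centre of its underside.
- bisque_cup: terracotta cup, 60 mm wide and 55 mm high; not part of the job, stays where it is. Origin: centre of its underside.
- tea_bowl: unfired bowl, 90 mm wide and 50 mm high; not part of the job, stays where it is. Origin: centre of its underside.
- kidney: flat wooden rib with rounded ends, 90 by 50 by 6 mm; not part of the job, stays where it is. Origin: centre of its underside.
Not all that is in view belongs to the job. Leave any black or pink look-alike of the trimmer alone.

How it is judged:
By the outcome, as a careful person would: the job done as asked, in the order asked, and still so for the second after the job is handed in, with the robot touching nothing.
Of loop_tool, knife, trimmer, scraper only 3 to 4 are there at a start; the rules pass over those that are not, and their reading is None.
At some moment in a run one of loop_tool, knife, trimmer, scraper may be knocked a few centimetres aside while the robot is not near it.
Once in a run the grip may slacken for a moment while it holds something.
It also fails if it takes over 210 s, if anything falls off the work surface, if the arm or the gripper's body presses on something with over 40 N, if the wrist force passes 120 N, or if a joint passes its speed limit or range.

## Working session

There is one attempt and no reset: what is moved stays moved. The work goes in short steps, Python scripts to look and compute and a tool call to move; the robot and the scene stay as the last step left them, time stands still between calls to the robot, and variables do not carry over. Pictures are saved under pics/ and viewed, about 12 in all and at most 16, crops included, and the job is handed in when it is done.

Besides the shell and the picture viewer there is one more tool, called after "Request:" in YAML: its name, and indented under it one key for each argument. servo_tool: Moves the arm, as the interface text tells. Shift numbers are shares of 100 mm and turn numbers shares of 360 degrees, none past 1 either way. Its arguments: {"type":"object","properties":{"motion":{"type":"string"},"squeeze":{"type":"number"}},"required":["motion"]}

```bash
mkdir -p pics; cat > h.py <<'E'
import numpy as np, cv2
from workcell import robot
from scipy.spatial.transform import Rotation as R
def deproj(m,u,v,d):
    x=(np.asarray(u,float)-m['cx'])/m['fx'];y=(np.asarray(v,float)-m['cy'])/m['fy']
    a,b=x.copy(),y.copy()
    for _ in range(10):
        s=1+m['k1']*(a*a+b*b);a,b=x/s,y/s
    P=np.stack([a*d,-b*d,-np.asarray(d,float),np.ones_like(a)],-1)
    return (P@np.linalg.inv(m['camera_from_world']).T)[...,:3]
def proj(m,p):
    c=m['camera_from_world']@np.append(p,1);a,b=c[0]/-c[2],-c[1]/-c[2];s=1+m['k1']*(a*a+b*b)
    return m['fx']*a*s+m['cx'],m['fy']*b*s+m['cy']
def cloud(name):
    m=robot.camera_model(name);pic,d=robot.camera(name)
    v,u=np.mgrid[:480,:640];P=deproj(m,u,v,d);P[d<=0]=np.nan
    return pic,d,P,m
def state():
    s=robot.sense();print('t',round(s['t'],2),'p',np.round(s['position'],4),'R',np.round(R.from_quat(s['eef_rot']).as_matrix(),3).tolist(),'F',np.round(s['wrist_force'],1),'w',round(s['width'],4));return s
E
python3 - <<'E'
from h import *
s=state()
out=[]
for n in('top','side'):
    pic,d,P,m=cloud(n);cv2.imwrite(f'pics/{n}0.png',pic);np.save(f'/tmp/{n}.npy',P)
    print(n,m['fx'],m['k1'],np.round(np.linalg.inv(m['camera_from_world'])[:3,3],2))
    if n=='top':
        for l in['loop_tool','knife','trimmer','scraper','case','lid','lid_handle','paper_cup','kidney','tea_bowl','pinch_pot','bisque_cup']:
            for o in robot.cut_out(l,n)[:4]:
                q=P[o['region']];q=q[np.isfinite(q[:,0])]
                print(l,round(o['confidence'],2),np.round(o['rect']),np.round(np.median(q,0),3) if len(q) else None)
E
```

```text
t 0.0 p [ 0.2747 -0.5884  0.1909] R [[0.906, 0.423, -0.001], [0.423, -0.906, 0.002], [-0.0, -0.002, -1.0]] F [ 0.2 -0.6  0.7] w 0.0869
top 593.3564048427205 -0.06973655424534532 [ 0.31 -0.04  1.59]
loop_tool 0.83 [324. 201.  58.   4.] [ 0.601 -0.165  0.008]
loop_tool 0.17 [362. 133.  32.  28.] [ 0.754 -0.233  0.023]
knife 0.65 [388. 246.  70.   9.] [ 0.468 -0.338  0.012]
knife 0.41 [293. 277.  33.  23.] [ 0.371 -0.041  0.004]
trimmer 0.81 [329. 241.  56.  12.] [ 0.478 -0.17   0.016]
trimmer 0.71 [397. 309.  52.  12.] [ 0.297 -0.339  0.016]
trimmer 0.71 [151. 335.  62.  15.] [0.24  0.287 0.015]
trimmer 0.62 [493. 297.  36.  49.] [ 0.279 -0.57   0.017]
case 0.78 [119. 169. 156. 120.] [0.519 0.252 0.025]
lid 0.65 [120. 172.  61. 115.] [0.503 0.322 0.208]
lid_handle 0.65 [119. 171.  65. 116.] [0.501 0.322 0.211]
paper_cup 0.95 [105. 279.  36.  28.] [0.367 0.452 0.033]
kidney 0.86 [293. 278.  32.  22.] [ 0.372 -0.042  0.004]
kidney 0.38 [390. 246.  67.   9.] [ 0.468 -0.35   0.011]
tea_bowl 0.6 [357. 132.  37.  30.] [ 0.755 -0.233  0.023]
tea_bowl 0.48 [121. 171. 152. 116.] [0.519 0.252 0.025]
pinch_pot 0.86 [351. 281.  23.  22.] [ 0.358 -0.174  0.024]
bisque_cup 0.74 [295. 147.  22.  24.] [ 0.724 -0.038  0.022]
side 482.3656037985387 0.0058092964041322834 [1.48 0.19 0.92]
```

View pics/top0.png

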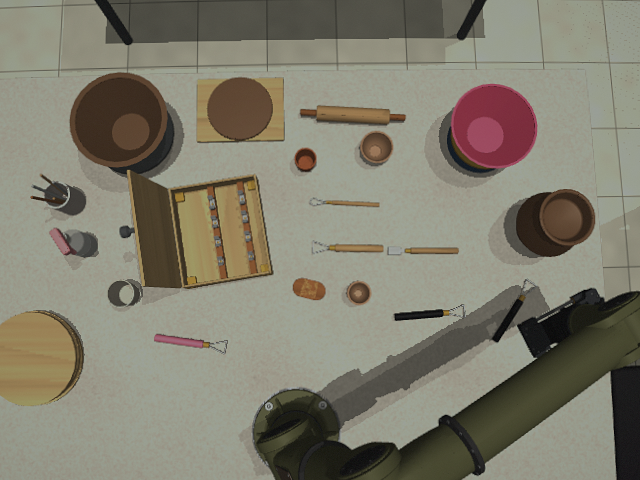

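View pics/side0.png

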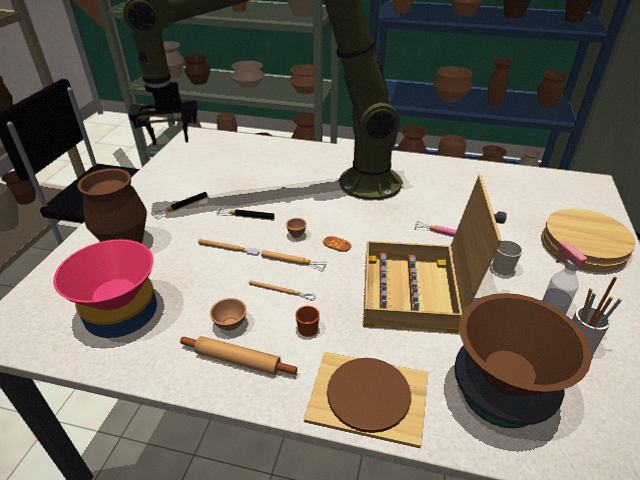

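The top view shows a loop tool at (340,203), a wooden trimmer at (348,247) and a narrow-bladed tool at (423,250), which looks like the knife. Trimmer look-alikes are black at (423,314) and (515,310), and pink at (190,342). The case is at (200,230) with its hinge on the left (+y world). I'll confirm the three tools in one enlarged crop and measure.

```bash
python3 - <<'E'
from h import *
P=np.load('/tmp/top.npy');pic=cv2.imread('pics/top0.png')
a=cv2.resize(pic[190:265,300:470],None,fx=4.6,fy=4.6,interpolation=cv2.INTER_CUBIC)
b=cv2.resize(pic[165:295,110:280],None,fx=1.9,fy=1.9,interpolation=cv2.INTER_CUBIC)
c=np.zeros((a.shape[0]+b.shape[0],a.shape[1],3),np.uint8);c[:a.shape[0]]=a;c[a.shape[0]:,:b.shape[1]]=b
cv2.imwrite('pics/crop1.png',c)
# tools: points above the table in windows
for n,(v0,v1,u0,u1),h in(('loop',(192,214,300,385),12),('trim',(235,258,308,384.5),20),('knife',(240,260,386,465),16)):
    q=P[v0:v1,u0:int(u1)].reshape(-1,3);z0=np.nanmedian(q[:,2])
    hp=q[(q[:,2]-z0)>h*.00055];c,(w),an=cv2.minAreaRect(hp[:,:2].astype(np.float32))
    vx=cv2.fitLine(hp[:,:2].astype(np.float32),cv2.DIST_HUBER,0,.01,.01).ravel()
    print(n,'table',round(z0,4),'n',len(hp),'c',np.round(c,4),'size',np.round(w,3),'dir',np.round(vx[:2],3),'zmax',np.round(np.percentile(hp[:,2],[50,95]),4))
q=P[160:300,110:285].reshape(-1,3)
rim=q[(q[:,2]>.060)&(q[:,2]<.0685)]
print(len(rim),cv2.minAreaRect(rim[:,:2].astype(np.float32)))
lid=q[(q[:,2]>.09)&(q[:,1]>.2)]
c=lid.mean(0);u,s,vt=np.linalg.svd(lid-c);print('lid c',c,'normal',vt[2],'zmax',lid[:,2].max())
E
```

```text
loop table -0.0011 n 221 c [ 0.6018 -0.1356] size [0.222 0.056] dir [0.078 0.997] zmax [0.009  0.0146]
trim table -0.0 n 337 c [ 0.4812 -0.1481] size [0.187 0.027] dir [0.044 0.999] zmax [0.0165 0.0227]
knife table 0.0002 n 279 c [ 0.4645 -0.3503] size [0.185 0.025] dir [0.021 1.   ] zmax [0.0132 0.0192]
1030 ((0.5536776781082153, 0.28702476620674133), (0.350724995136261, 0.4201938211917877), 8.542130470275879)
lid c [0.50998277 0.32801953 0.21033778] normal [-0.21070834  0.96617412 -0.14869285] zmax 0.3010255123226653
```

View pics/crop1.png

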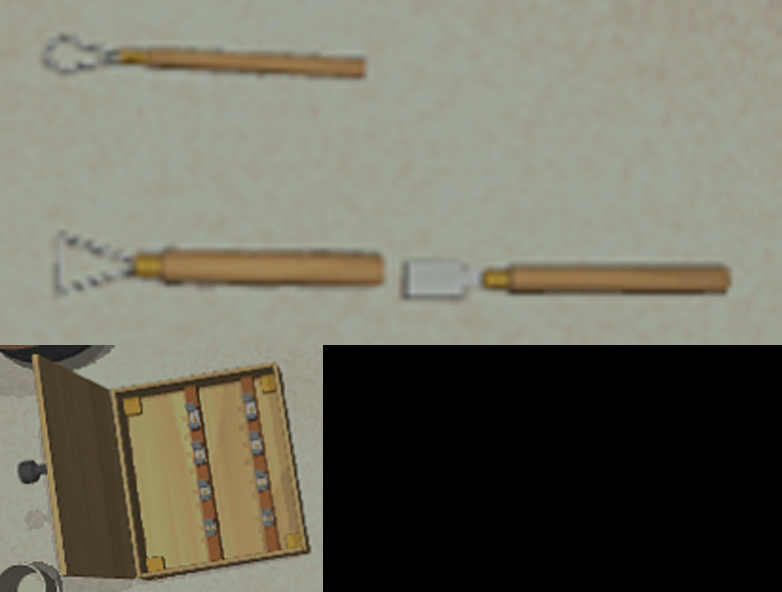

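The crop confirms the three tools: loop (butt 379,205; tip 309,201), trimmer with triangular wire and wooden handle (butt 383,248; tip 312,247), and knife with a narrow blade (butt 459,251; tip 387,251). There is no scraper. All heads point to +y, towards the hinge.

```bash
python3 - <<'E'
from h import *
m=robot.camera_model('top')
C=np.linalg.inv(m['camera_from_world'])[:3,3]
def ray(u,v,z):
    p=deproj(m,u,v,1.0);d=p-C;return C+d*(z-C[2])/d[2]
for n,b,t,h in(('loop',(365,67),(42,52),.006),('trim',(383,268),(57,264),.01),('knife',(730,279),(402,279),.008)):
    f=lambda q:ray(300+q[0]/4.6,190+q[1]/4.6,h)
    B,T=f(b),f(t);d=(T-B)/np.linalg.norm(T-B);mid=(B+d*.065+T-d*.125)/2
    print(n,'len',np.linalg.norm(T-B).round(4),'mid',mid.round(4),'ang deg from +y (toward +x)',np.degrees(np.arctan2(d[0],d[1])).round(2))
cor=[ray(110+x/1.9,165+(y-345)/1.9,.066) for x,y in((277,365),(308,551),(138,578),(113,393))]
cor=np.array(cor);print(cor.round(4));print('sides',[np.linalg.norm(cor[i]-cor[(i+1)%4]).round(4) for i in range(4)],'c',cor.mean(0).round(4))
for i in(1,3):
    d=cor[(i+1)%4]-cor[i];print('ang',np.degrees(np.arctan2(d[0],d[1])))
for i in(0,2):
    d=cor[(i+1)%4]-cor[i];print('ang2',np.degrees(np.arctan2(-d[0],d[1])))
mw=robot.camera_model('wrist');s=state();Rt=R.from_quat(s['eef_rot']).as_matrix()
ci=np.linalg.inv(mw['camera_from_world']);print('wristcam in tool',(Rt.T@(ci[:3,3]-s['position'])).round(3),(Rt.T@ci[:3,:3]).round(3).tolist(),mw['fx'],mw['k1'])
E
```

```text
loop len 0.1905 mid [ 0.599  -0.1716  0.006 ] ang deg from +y (toward +x) 3.69
trim len 0.1898 mid [ 0.4772 -0.1779  0.01  ] ang deg from +y (toward +x) 1.8
knife len 0.1931 mid [ 0.4662 -0.3804  0.008 ] ang deg from +y (toward +x) 1.13
[[0.6669 0.0917 0.066 ]
 [0.41   0.0517 0.066 ]
 [0.3779 0.2809 0.066 ]
 [0.6319 0.3174 0.066 ]]
sides [np.float64(0.26), np.float64(0.2314), np.float64(0.2567), np.float64(0.2284)] c [0.5217 0.1854 0.066 ]
ang -7.980037915512409
ang 171.20408277345123
ang2 98.85004965087934
ang2 -81.82516274538472
t 0.7 p [ 0.275  -0.589   0.1921] R [[0.906, 0.423, -0.0], [0.423, -0.906, -0.0], [-0.0, 0.0, -1.0]] F [-0.3 -0.2 -0.3] w 0.0866
wristcam in tool [ 0.075  0.    -0.194] [[0.0, 0.962, 0.272], [1.0, -0.0, 0.0], [0.001, 0.272, -0.962]] 393.3638193890378 -0.07282681657186152
```

Request:
servo_tool:
  motion: "0.94 -0.48 0 0 0 0 -1;0.94 -0.48 0 0 0 0 -1;0.94 -0.48 0 0 0 0 -1"

```text
t: 1.08
position: [0.3441, -0.502, 0.1926]
eef_rot: [0.975, 0.22, 0.001, -0.0]
wrist_force: [0.1, -0.6, 0.1]
width: 0.0872
```

Request:
servo_tool:
  motion: "0.94 -0.48 0 0 0 0 -1;0.94 -0.48 0 0 0 0 -1;0.94 -0.48 0 0 0 0 -1"

```text
t: 1.45
position: [0.4116, -0.4147, 0.1933]
eef_rot: [0.975, 0.224, 0.002, -0.0]
wrist_force: [-0.7, -0.4, -0.5]
width: 0.087
```

Request:
servo_tool:
  motion: "0.94 -0.48 0 0 0 0 -1;0.94 -0.48 0 0 0 0 -1;0.94 -0.48 0 0 0 0 -1"

```text
t: 1.82
position: [0.4777, -0.3275, 0.1939]
eef_rot: [0.974, 0.227, 0.003, -0.001]
wrist_force: [-0.2, -0.6, -1.0]
width: 0.0871
```

Request:
servo_tool:
  motion: "0.94 -0.48 0 0 0 0 -1;0.94 -0.48 0 0 0 0 -1;0.94 -0.48 0 0 0 0 -1"

```text
t: 2.2
position: [0.5425, -0.2404, 0.1945]
eef_rot: [0.973, 0.229, 0.003, -0.001]
wrist_force: [-0.2, -0.1, 0.3]
width: 0.0869
```

Request:
servo_tool:
  motion: "0.5 -0.2 0 0 0 -0.17 -1;0.94 -0.48 0 0 0 -0.17 -1;0.94 -0.48 0 0 0 -0.17 -1;0.94 -0.48 0 0 0 -0.17 -1;0.94 -0.48 0 0 0 -0.17 -1;0.94 -0.48 0 0 0 -0.17 -1;0.94 -0.48 0 0 0 -0.17 -1"

```text
t: 3.08
position: [0.6043, -0.1593, 0.1949]
eef_rot: [0.723, 0.691, 0.003, 0.001]
wrist_force: [0.0, 0.1, 0.2]
width: 0.0869
```

```bash
cat >> h.py <<'E'
def meas(label,h,img=None):
    """handle mid & direction (head) from wrist cam; h=handle thickness"""
    pic,d,P,m=cloud('wrist');
    if img:cv2.imwrite(img,pic)
    for o in robot.cut_out(label,'wrist')[:2]:
        q=P[o['region']];q=q[np.isfinite(q[:,0])];q=q[(q[:,2]>-.01)]
        if len(q)<30:continue
        c=np.median(q[:,:2],0);e=np.linalg.svd(q[:,:2]-c,full_matrices=False)[2][0];e=e*np.sign(e[1])
        t=(q[:,:2]-c)@e;hb=t.min()
        k=(t>hb+.005)&(t<hb+.125);hq=q[k];z=np.percentile(hq[:,2],90)
        hq=hq[hq[:,2]>z-h*.4]
        l=cv2.fitLine(hq[:,:2].astype(np.float32),cv2.DIST_HUBER,0,.01,.01).ravel();e=l[:2]*np.sign(l[1])
        T=(q[:,:2]-l[2:])@e;lo,hi=np.percentile(T,[.3,99.7]);b=l[2:]+e*lo
        n=np.array([e[1],-e[0]]);
        print(label,round(o['confidence'],2),np.round(o['rect']),'mid(butt)',np.round(b+e*.065,4),'mid(tip)',np.round(l[2:]+e*(hi-.125),4),'len',round(hi-lo,4),'yaw',round(np.degrees(np.arctan2(e[1],e[0])),2),'ztop',round(z,4),'halfw',np.round(np.percentile(np.abs((hq[:,:2]-l[2:])@n),98),4))
E
python3 - <<'E'
from h import *
state();meas('loop_tool',.012,'pics/w1.png')
E
```

```text
t 3.08 p [ 0.6043 -0.1593  0.1949] R [[0.045, 0.999, 0.005], [0.999, -0.045, 0.002], [0.003, 0.005, -1.0]] F [0.  0.1 0.2] w 0.0869
loop_tool 0.65 [305.  85.  24. 196.] mid(butt) [ 0.6005 -0.1684] mid(tip) [ 0.6002 -0.1724] len 0.186 yaw 86.3 ztop 0.0132 halfw 0.0054
```

View pics/w1.png

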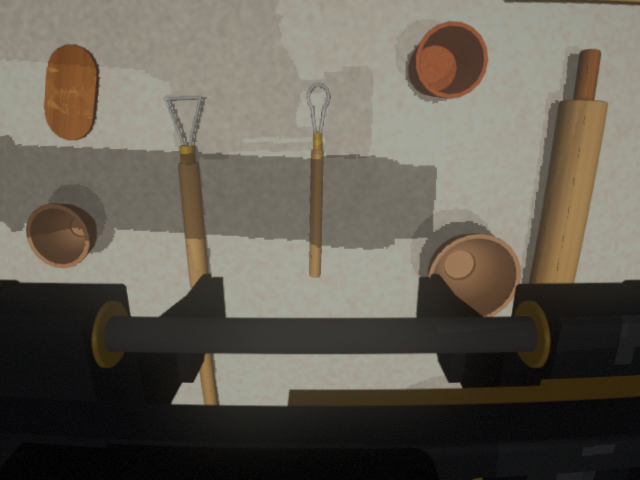

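The wrist view shows the loop tool at (316,205), between and ahead of the fingers, with its butt at (315,277). I'll descend in two calls, then close.

Request:
servo_tool:
  motion: "-0.12 -0.035 0.5 0 0 0.003 -0.15;-0.12 -0.035 0.98 0 0 0.003 -0.15;-0.12 -0.035 0.98 0 0 0.003 -0.15;-0.12 -0.035 0.98 0 0 0.003 -0.15"
  squeeze: 30

```text
t: 3.68
position: [0.6023, -0.1698, 0.0989]
eef_rot: [0.73, 0.684, 0.004, 0.002]
wrist_force: [0.0, -0.3, 1.6]
width: 0.0552
```

Request:
servo_tool:
  motion: "0 0 0.5 0 0 0 -0.15;0 0 0.8 0 0 0 -0.15;0 0 0.8 0 0 0 -0.15;0 0 0.8 0 0 0 -0.15"

```text
t: 4.18
position: [0.6053, -0.1699, 0.0219]
eef_rot: [0.73, 0.684, 0.005, 0.004]
wrist_force: [0.3, -0.2, 1.1]
width: 0.0498
```

Request:
servo_tool:
  motion: "-0.01 -0.05 0.1 0.002 0 0 -0.15;-0.01 -0.05 0.18 0.002 0 0 -0.15;-0.01 -0.05 0.18 0.002 0 0 -0.15;-0.01 -0.05 0.18 0.002 0 0 -0.15;-0.01 -0.05 0.18 0.002 0 0 1;-0.01 -0.05 0.18 0.002 0 0 1;-0.01 -0.05 0.18 0.002 0 0 1;-0.01 -0.05 0.18 0.002 0 0 1;-0.01 -0.05 0.18 0.002 0 0 1"

```text
t: 5.3
position: [0.6005, -0.1707, 0.0039]
eef_rot: [0.73, 0.684, 0.001, -0.001]
wrist_force: [0.4, -0.5, -0.0]
width: 0.008
```

Request:
servo_tool:
  motion: "0 0 0 0 0 0 1;0 0 0 0 0 0 1;0 0 0 0 0 0 1"

```text
t: 5.68
position: [0.6004, -0.1706, 0.0038]
eef_rot: [0.73, 0.684, 0.001, -0.001]
wrist_force: [0.3, 0.8, -0.6]
width: 0.0004
```

```bash
python3 - <<'E'
from h import *
state();pic,d,P,m=cloud('wrist');cv2.imwrite('pics/w2.png',pic)
E
```

```text
t 5.67 p [ 0.6004 -0.1706  0.0038] R [[0.065, 0.998, -0.0], [0.998, -0.065, 0.002], [0.002, -0.0, -1.0]] F [ 0.3  0.8 -0.6] w 0.0004
```

View pics/w2.png

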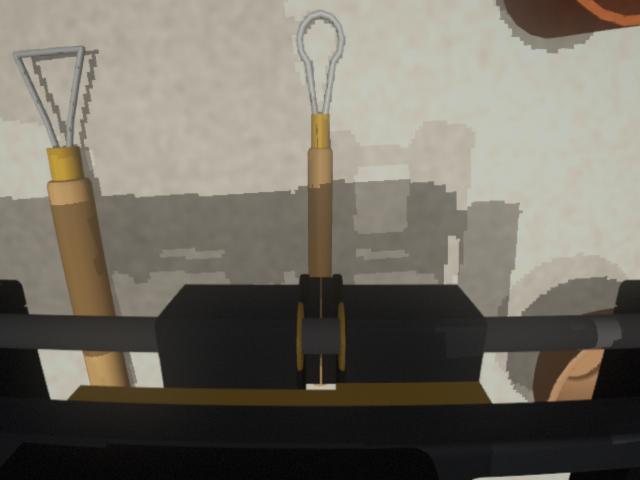

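The fingers shut above the handle without holding it; the handle passes under them at (320,280). I'll open and probe downward.

Request:
servo_tool:
  motion: "0 0 0 0 0 0 0.2;0 0 0 0 0 0 0.2;0 0 0 0 0 0 0.2;0 0 0.03 0 0 0 0.2;0 0 0.03 0 0 0 0.2"

```text
t: 6.35
position: [0.6001, -0.1706, 0.0004]
eef_rot: [0.73, 0.684, 0.0, -0.001]
wrist_force: [-0.3, 0.3, -0.7]
width: 0.0335
```

Request:
servo_tool:
  motion: "0 0 0.02 0 0 0 0.2;0 0 0.02 0 0 0 0.2;0 0 0.02 0 0 0 0.2"

```text
t: 6.72
position: [0.6001, -0.1705, -0.0016]
eef_rot: [0.73, 0.684, 0.0, -0.001]
wrist_force: [0.1, 0.9, -0.3]
width: 0.0351
```

Request:
servo_tool:
  motion: "0 0 0.02 0 0 0 0.2;0 0 0.02 0 0 0 0.2;0 0 0.02 0 0 0 0.2"

```text
t: 7.1
position: [0.6001, -0.1705, -0.0036]
eef_rot: [0.73, 0.684, 0.0, -0.001]
wrist_force: [0.7, -0.5, 0.5]
width: 0.0347
```

Request:
servo_tool:
  motion: "0 0 0.02 0 0 0 0.2;0 0 0.02 0 0 0 0.2;0 0 0.02 0 0 0 0.2"

```text
t: 7.48
position: [0.6001, -0.1705, -0.0056]
eef_rot: [0.73, 0.684, 0.0, -0.001]
wrist_force: [-0.3, 0.7, 0.7]
width: 0.0349
```

Request:
servo_tool:
  motion: "0 0 0.02 0 0 0 0.2;0 0 0.02 0 0 0 0.2;0 0 0.02 0 0 0 0.2"

```text
t: 7.85
position: [0.6001, -0.1705, -0.0077]
eef_rot: [0.73, 0.684, 0.0, -0.001]
wrist_force: [0.8, 0.1, -0.3]
width: 0.0346
```

```bash
python3 - <<'E'
from h import *
state();pic,d,P,m=cloud('side');cv2.imwrite('pics/s2.png',cv2.resize(pic[200:340,190:370],None,fx=4,fy=4,interpolation=cv2.INTER_CUBIC))
E
```

```text
t 7.85 p [ 0.6001 -0.1705 -0.0077] R [[0.065, 0.998, -0.001], [0.998, -0.065, 0.002], [0.002, -0.001, -1.0]] F [ 0.8  0.1 -0.3] w 0.0346
```

View pics/s2.png

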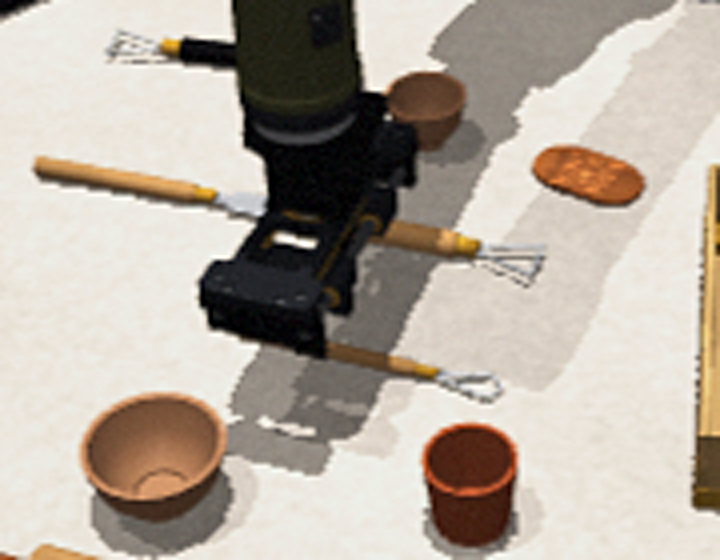

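Request:
servo_tool:
  motion: "0 0 0 0 0 0 0.5;0 0 0 0 0 0 0.5;0 0 0 0 0 0 0.6;0 0 0 0 0 0 0.6"
  squeeze: 10

```text
t: 8.4
position: [0.6001, -0.1705, -0.0076]
eef_rot: [0.73, 0.684, 0.0, -0.001]
wrist_force: [-0.2, 0.1, 0.3]
width: 0.018
```

Request:
servo_tool:
  motion: "0 0 0 0 0 0 1;0 0 0 0 0 0 1;0 0 0 0 0 0 1;0 0 0 0 0 0 1"

```text
t: 8.9
position: [0.6001, -0.1705, -0.0076]
eef_rot: [0.73, 0.684, 0.0, -0.001]
wrist_force: [0.2, 0.0, 0.7]
width: 0.0004
```

The fingers close on nothing even at z = -7.6 mm, so the reported TCP lies well below the real finger tips. I'll probe for the table with the fingers open.

Request:
servo_tool:
  motion: "0 0 0 0 0 0 0.2;0 0 0 0 0 0 0.2;0 0 0 0 0 0 0.2;0 0 0.02 0 0 0 0.2;0 0 0.04 0 0 0 0.2;0 0 0.04 0 0 0 0.2"

```text
t: 9.65
position: [0.5998, -0.1704, -0.012]
eef_rot: [0.73, 0.684, 0.0, -0.001]
wrist_force: [0.1, -0.8, 0.8]
width: 0.0346
```

Request:
servo_tool:
  motion: "0 0 0.02 0 0 0 0.2;0 0 0.03 0 0 0 0.2;0 0 0.03 0 0 0 0.2"

```text
t: 10.02
position: [0.5998, -0.1704, -0.0151]
eef_rot: [0.73, 0.684, 0.0, -0.001]
wrist_force: [-0.0, 0.1, -0.4]
width: 0.0346
```

Request:
servo_tool:
  motion: "0 0 0.02 0 0 0 0.2;0 0 0.03 0 0 0 0.2;0 0 0.03 0 0 0 0.2"

```text
t: 10.4
position: [0.5996, -0.1704, -0.0183]
eef_rot: [0.73, 0.684, 0.0, -0.002]
wrist_force: [-0.3, -1.1, -0.3]
width: 0.0346
```

Request:
servo_tool:
  motion: "0 0 0.01 0 0 0 0.2;0 0 0.02 0 0 0 0.2;0 0 0.02 0 0 0 0.2"

```text
t: 10.78
position: [0.5995, -0.1703, -0.0204]
eef_rot: [0.73, 0.684, 0.0, -0.002]
wrist_force: [-1.0, -0.8, 0.5]
width: 0.035
```

Request:
servo_tool:
  motion: "0 0 0.01 0 0 0 0.2;0 0 0.02 0 0 0 0.2;0 0 0.02 0 0 0 0.2"

```text
t: 11.15
position: [0.5994, -0.1703, -0.0225]
eef_rot: [0.73, 0.684, 0.0, -0.002]
wrist_force: [0.3, 0.0, -1.0]
width: 0.0348
```

```bash
python3 - <<'E'
from h import *
s=state();Rt=R.from_quat(s['eef_rot']).as_matrix()
pic,d,P,m=cloud('wrist');ci=np.linalg.inv(m['camera_from_world']);print('cam in tool',(Rt.T@(ci[:3,3]-s['position'])).round(3))
print('table z ahead',np.nanmedian(P[60:240,420:470,2]).round(4),'grasp_off',robot.grasp_offset)
T=(P-s['position'])@Rt
# finger points: near |x|<.02
k=(np.abs(T[...,0])<.02)&(np.abs(T[...,1])<.06);q=T[k]
print(np.nanpercentile(q[:,2],[1,50,90,95,99]).round(4))
k2=k&(np.abs(np.abs(T[...,1])-.025)<.012);q=T[k2];print(len(q),np.nanpercentile(q[:,2],[1,50,90,99]).round(4))
pt,dt,Pt,mt=cloud('top');print('loop handle z now, and xy');print(np.nanpercentile(Pt[200:206,325:345,2],[50,90]).round(4))
E
```

```text
t 11.15 p [ 0.5994 -0.1703 -0.0225] R [[0.065, 0.998, -0.002], [0.998, -0.065, 0.003], [0.003, -0.003, -1.0]] F [ 0.3  0.  -1. ] w 0.0348
cam in tool [ 0.075  0.    -0.194]
table z ahead 0.0009 grasp_off 0.0187
[-0.1443 -0.0243 -0.0228 -0.0226 -0.0221]
10812 [-0.1443 -0.0497 -0.0229 -0.0222]
loop handle z now, and xy
[0.0055 0.0116]
```

```bash
python3 - <<'E'
from h import *
pic,d,P,m=cloud('wrist');s=state();Rt=R.from_quat(s['eef_rot']).as_matrix();T=(P-s['position'])@Rt
cv2.imwrite('pics/w3.png',pic)
for v in range(270,400,12):print(v,[tuple((T[v,u]*1000).round().astype(int)) if d[v,u]>0 else None for u in(250,280,320,360,390)])
E
```

```text
t 11.3 p [ 0.5996 -0.1704 -0.0223] R [[0.065, 0.998, -0.002], [0.998, -0.065, 0.003], [0.002, -0.002, -1.0]] F [ 0.3  0.6 -1.4] w 0.0347
270 [(np.int64(9), np.int64(-33), np.int64(-22)), (np.int64(10), np.int64(-18), np.int64(-23)), (np.int64(14), np.int64(0), np.int64(-35)), (np.int64(10), np.int64(19), np.int64(-23)), (np.int64(9), np.int64(33), np.int64(-22))]
282 [(np.int64(4), np.int64(-33), np.int64(-23)), (np.int64(9), np.int64(-17), np.int64(-36)), (np.int64(9), np.int64(0), np.int64(-35)), (np.int64(8), np.int64(18), np.int64(-33)), (np.int64(4), np.int64(33), np.int64(-23))]
294 [(np.int64(-2), np.int64(-33), np.int64(-23)), (np.int64(5), np.int64(-17), np.int64(-39)), (np.int64(3), np.int64(0), np.int64(-34)), (np.int64(3), np.int64(18), np.int64(-34)), (np.int64(-1), np.int64(33), np.int64(-25))]
306 [(np.int64(11), np.int64(-26), np.int64(-63)), (np.int64(-1), np.int64(-17), np.int64(-39)), (np.int64(-3), np.int64(0), np.int64(-35)), (np.int64(-3), np.int64(18), np.int64(-34)), (np.int64(11), np.int64(26), np.int64(-63))]
318 [(np.int64(33), np.int64(-16), np.int64(-114)
[... 884 characters left out ...]

366 [(np.int64(3), np.int64(-22), np.int64(-88)), (np.int64(-42), np.int64(-20), np.int64(-22)), (np.int64(-34), np.int64(0), np.int64(-34)), (np.int64(-41), np.int64(20), np.int64(-23)), (np.int64(2), np.int64(22), np.int64(-86))]
378 [(np.int64(-2), np.int64(-22), np.int64(-88)), (np.int64(-49), np.int64(-20), np.int64(-23)), (np.int64(-39), np.int64(0), np.int64(-36)), (np.int64(-48), np.int64(20), np.int64(-24)), (np.int64(-3), np.int64(22), np.int64(-87))]
390 [(np.int64(23), np.int64(-14), np.int64(-126)), (np.int64(23), np.int64(-8), np.int64(-127)), (np.int64(23), np.int64(0), np.int64(-127)), (np.int64(24), np.int64(8), np.int64(-127)), (np.int64(24), np.int64(14), np.int64(-127))]
```

View pics/w3.png

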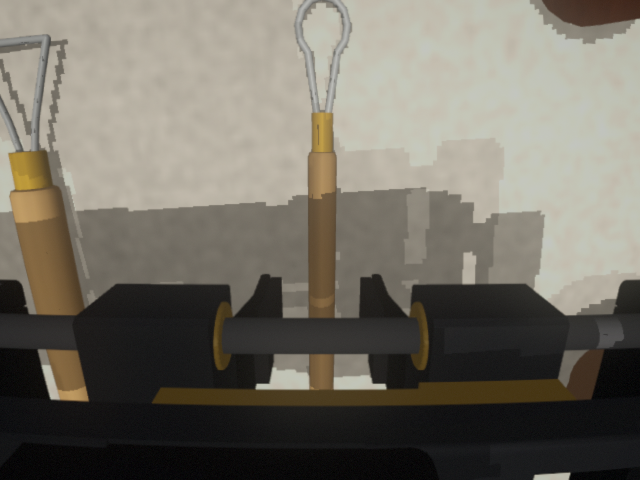

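The fingers' lower ends appear about 30 mm behind the reported TCP: the inner finger faces at (265,282) have tool z of about -33. I'll narrow the opening and keep probing gently.

Request:
servo_tool:
  motion: "0 0 0 0 0 0 0.5;0 0 0 0 0 0 0.5;0 0 0 0 0 0 0.5;0 0 0.015 0 0 0 0.5;0 0 0.03 0 0 0 0.5;0 0 0.03 0 0 0 0.5"

```text
t: 12.05
position: [0.5993, -0.1703, -0.0256]
eef_rot: [0.73, 0.684, 0.0, -0.002]
wrist_force: [-0.5, -0.2, 0.3]
width: 0.0218
```

Request:
servo_tool:
  motion: "0 0 0.01 0 0 0 0.5;0 0 0.02 0 0 0 0.5;0 0 0.02 0 0 0 0.5"

```text
t: 12.42
position: [0.5993, -0.1702, -0.0277]
eef_rot: [0.73, 0.684, 0.0, -0.002]
wrist_force: [-0.1, 0.0, 0.1]
width: 0.0219
```

Request:
servo_tool:
  motion: "0 0 0 0 0 0 0.9;0 0 0 0 0 0 0.9;0 0 0 0 0 0 0.9;0 0 0 0 0 0 0.9"

```text
t: 12.92
position: [0.5993, -0.1702, -0.0277]
eef_rot: [0.73, 0.684, -0.0, -0.002]
wrist_force: [-0.4, 0.5, 0.6]
width: 0.0115
```

Request:
servo_tool:
  motion: "0 0 0 0 0 0 1;0 0 0 0 0 0 1;0 0 0 0 0 0 1;0 0 -0.1 0 0 0 1;0 0 -0.2 0 0 0 1;0 0 -0.2 0 0 0 1;0 0 -0.2 0 0 0 1"
  squeeze: 45

```text
t: 13.8
position: [0.5994, -0.1704, -0.0075]
eef_rot: [0.73, 0.684, -0.0, -0.002]
wrist_force: [0.1, -0.0, 0.5]
width: 0.0106
```

```bash
python3 - <<'E'
from h import *
s=state();meas('loop_tool',.012,'pics/w4.png')
E
```

```text
t 13.8 p [ 0.5994 -0.1704 -0.0075] R [[0.065, 0.998, -0.002], [0.998, -0.065, 0.003], [0.002, -0.003, -1.0]] F [ 0.1 -0.   0.5] w 0.0106
loop_tool 0.93 [291.   0.  59. 392.] mid(butt) [ 0.6011 -0.1481] mid(tip) [ 0.5992 -0.1762] len 0.1618 yaw 86.19 ztop 0.0331 halfw 0.0055
```

View pics/w4.png

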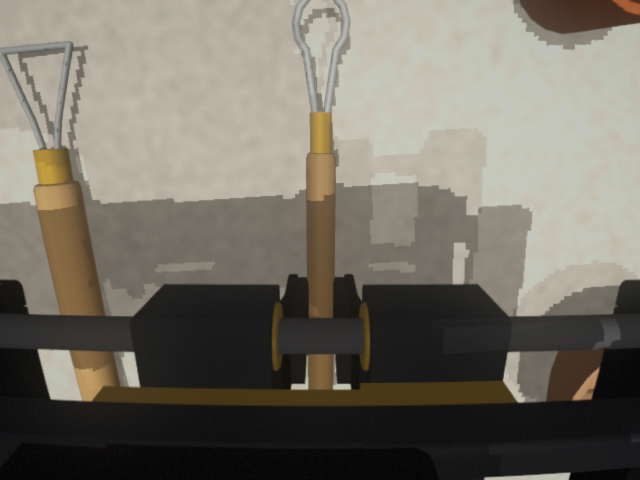

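The loop tool is held and lifted 20 mm. Its handle at (320,250) passes between the pads, and its axis lies about 34 mm behind the reported TCP. Before going to the case I'll check how far down the gripper's blocks reach.

```bash
python3 - <<'E'
from h import *
pic,d,P,m=cloud('wrist');s=state();Rt=R.from_quat(s['eef_rot']).as_matrix();T=((P-s['position'])@Rt*1000)
for v in(287,290,295,300,310,350,370):print(v,[tuple(int(a) for a in T[v,u].round()) if d[v,u]>0 else None for u in(140,160,200,240,270,285,295)])
v,u=np.mgrid[:480,:640];dark=pic.max(2)<60
for a,b in((8,15),(15,25),(25,35),(35,45),(45,55),(55,65),(65,75)):
    k=dark&(np.abs(T[...,1])>a)&(np.abs(T[...,1])<b)&(np.abs(T[...,0])<40)&(v>270)&(T[...,2]<-20)
    q=T[k];print(a,b,len(q),np.nanpercentile(q[:,2],[50,95,99]).round(),np.nanpercentile(q[:,0],[1,99]).round())
print(robot.sense()['q'])
E
```

```text
t 13.95 p [ 0.599  -0.1703 -0.008 ] R [[0.065, 0.998, -0.003], [0.998, -0.065, 0.003], [0.003, -0.003, -1.0]] F [-0.1  0.3  0.2] w 0.0107
287 [(-5, -93, -8), (-5, -82, -8), (37, -29, -107), (38, -19, -108), (38, -12, -108), (-4, -18, -10), (11, -10, -46)]
290 [(-7, -93, -9), (37, -37, -109), (38, -28, -110), (38, -18, -109), (38, -11, -110), (11, -14, -49), (11, -10, -49)]
295 [(-10, -94, -8), (38, -36, -113), (38, -27, -113), (38, -18, -113), (38, -11, -112), (11, -13, -54), (10, -10, -50)]
300 [(-13, -94, -9), (37, -35, -115), (38, -26, -116), (38, -17, -115), (38, -11, -116), (11, -13, -58), (10, -10, -55)]
310 [(38, -37, -121), (38, -33, -120), (38, -25, -120), (38, -16, -120), (37, -10, -119), (11, -12, -66), (10, -9, -64)]
350 [(32, -36, -126), (31, -32, -125), (32, -24, -126), (31, -16, -125), (31, -10, -124), (28, -7, -119), (28, -5, -119)]
370 [(27, -37, -126), (27, -33, -125), (26, -25, -124), (26, -16, -125), (26, -10, -124), (7, -10, -97), (-4, -8, -81)]
8 15 14890 [-125.  -56.  -37.] [-5. 38.]
15 25 18412 [-126. -113. -108.] [20. 38.]
25 35 18222 [-126. -113. -108.] [19. 38.]
35 45 12032 [-140. -117. -110.] [19. 38.]
45 55 9953 [-140. -117. -115.] [19. 33.]
55 65 3804 [-119. -116. -115.] [ 8. 33.]
65 75 2055 [-118. -115. -114.] [ 6. 34.]
[ 0.61961884  0.48083915 -0.47915591  1.70805952  0.25048576  1.01809086
 -0.01111977]
```

Request:
servo_tool:
  motion: "0 0 -0.5 0 0 0 1;0.72 -0.31 -0.84 0 0 0 1;0.72 -0.31 -0.84 0 0 0 1;0.72 -0.31 -0.84 0 0 0 1"

```text
t: 14.45
position: [0.5732, -0.0949, 0.0769]
eef_rot: [0.728, 0.685, 0.0, -0.002]
wrist_force: [-0.1, -0.0, -1.4]
width: 0.0106
```

Request:
servo_tool:
  motion: "0.36 -0.16 -0.42 0 0 0 1;0.72 -0.31 -0.84 0 0 0 1;0.72 -0.31 -0.84 0 0 0 1;0.72 -0.31 -0.84 0 0 0 1"

```text
t: 14.95
position: [0.5466, -0.0238, 0.1599]
eef_rot: [0.729, 0.684, -0.001, -0.002]
wrist_force: [-0.6, -0.5, -0.7]
width: 0.0108
```

Request:
servo_tool:
  motion: "0.36 -0.16 -0.42 0 0 -0.017 1;0.72 -0.31 -0.84 0 0 -0.034 1;0.72 -0.31 -0.84 0 0 -0.034 1;0.72 -0.31 -0.84 0 0 -0.034 1;0.72 -0.31 -0.84 0 0 -0.034 1"

```text
t: 15.58
position: [0.52, 0.0475, 0.2419]
eef_rot: [0.654, 0.757, -0.002, -0.003]
wrist_force: [-0.2, 0.0, 0.1]
width: 0.0102
```

```bash
python3 - <<'E'
from h import *
s=state();pic,d,P,m=cloud('wrist');np.save('/tmp/case.npy',P);cv2.imwrite('pics/w5.png',pic)
def fit(P):
    from scipy.optimize import least_squares
    # clip/batten free fit: use rim points (z .060-.070)
    q=P.reshape(-1,3);rim=q[(np.abs(q[:,2]-.066)<.004)&(q[:,0]>.33)&(q[:,0]<.72)&(q[:,1]>.0)&(q[:,1]<.36)][:,:2]
    def res(p):
        c,s_=np.cos(p[2]),np.sin(p[2]);l=(rim-p[:2])@np.array([[c,-s_],[s_,c]])
        a=np.abs(np.abs(l[:,0])-.113);b=np.abs(np.abs(l[:,1])-.129)
        return np.minimum(a,b)
    best=least_squares(res,[.522,.185,np.radians(98.5)],loss='soft_l1',f_scale=.002);return best.x,np.median(res(best.x)),len(rim)
x,r,n=fit(P);print('case',x[:2].round(4),'yaw',np.degrees(x[2]).round(2),'res',r.round(4),n)
x,r,n=fit(cloud('top')[2]);print('case top',x[:2].round(4),'yaw',np.degrees(x[2]).round(2),'res',r.round(4),n)
E
```

```text
t 15.57 p [0.52   0.0475 0.2419] R [[-0.146, 0.989, -0.007], [0.989, 0.146, 0.001], [0.002, -0.007, -1.0]] F [-0.2  0.   0.1] w 0.0102
case [0.5265 0.1899] yaw 98.52 res 0.0018 4453
case top [0.5259 0.1909] yaw 100.25 res 0.0025 412
```

View pics/w5.png

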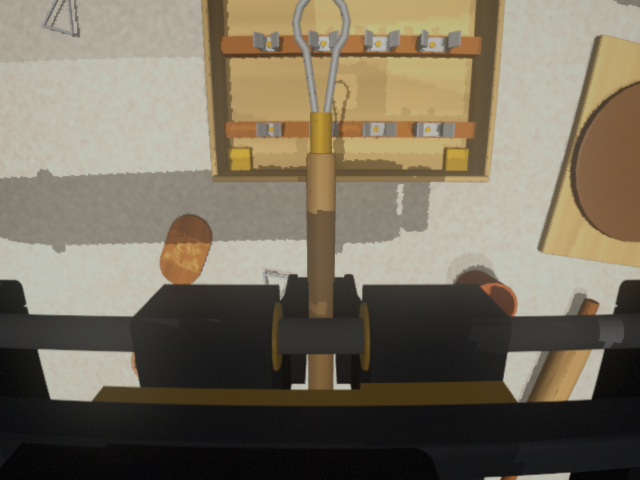

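The view shows the loop tool held with its head at (322,15), and the case square to the gripper. The far batten's clips are at u = 267, 323, 378 and 438 (row 43), the near ones at u = 269, 376 and 433 (row 130). Next I'll measure the clip positions.

```bash
python3 - <<'E'
from h import *
P=np.load('/tmp/case.npy');pic=cv2.imread('pics/w5.png')
c0=np.array([.5265,.1899]);y=np.radians(98.5);ex=np.array([np.cos(y),np.sin(y)]);ey=np.array([-ex[1],ex[0]])
L=np.stack([(P[...,:2]-c0)@ex,(P[...,:2]-c0)@ey,P[...,2]],-1)*1000
hsv=cv2.cvtColor(pic,cv2.COLOR_BGR2HSV).astype(int)
bat=(hsv[...,1]>150)&(hsv[...,0]<14)
for n,(r0,r1) in(('far',(30,62)),('near',(115,145))):
    k=np.zeros(bat.shape,bool);k[r0:r1,210:490]=1
    q=L[k&bat&(np.abs(L[...,2]-30)<4)];print(n,'batten x',np.round(np.percentile(q[:,0],[3,97]),1),'y',np.round(np.percentile(q[:,1],[.5,99.5]),1),'z',np.median(q[:,2]).round(1),'slope deg',np.degrees(np.polyfit(q[:,1],q[:,0],1)[0]).round(2))
    g=k&(hsv[...,1]<70)&(L[...,2]>26)&(L[...,2]<66)
    nn,lab,st,ce=cv2.connectedComponentsWithStats(cv2.dilate(g.astype(np.uint8),np.ones((3,5))))
    for i in range(1,nn):
        if st[i,4]<60:continue
        q=L[(lab==i)&g];hi=q[q[:,2]>40]
        print('  clip px',ce[i].round(),'x',np.round(np.percentile(q[:,0],[3,97]),1),'y all',np.round(np.percentile(q[:,1],[2,98]),1),'y top',np.round(np.percentile(hi[:,1],[2,98]),1) if len(hi)>5 else None,'z',np.round(np.percentile(q[:,2],[5,97]),1))
E
```

```text
far batten x [ 3.5 14.2] y [ 67.2 122.1] z 30.0 slope deg -11.38
  clip px [323.  40.] x [ 5.2 17.9] y all [12.5 38.3] y top [12.5 38.4] z [30.5 57.5]
  clip px [381.  41.] x [ 5.1 17.4] y all [-41.3 -11.4] y top [-41.5 -11.3] z [30.7 60.3]
  clip px [438.  41.] x [ 5.1 17.7] y all [-95.  -61.5] y top [-95.3 -60.9] z [30.8 62.8]
  clip px [266.  41.] x [ 5.2 17.3] y all [66.3 89. ] y top [66.3 89. ] z [30.9 54.7]Traceback (most recent call last):
  File "<stdin>", line 9, in <module>
    return _quantile_unchecked(
        a, q, axis, out, overwrite_input, method, keepdims, weights)
    return _ureduce(a,
                    func=_quantile_ureduce_func,
    ...<5 lines>...
                    overwrite_input=overwrite_input,
                    method=method)
    r = func(a, **kwargs)
    result = _quantile(arr,
                       quantiles=q,
    ...<2 lines>...
                       out=out,
                       weights=wgt)
    slices_having_nans = np.isnan(arr[-1, ...])
                                  ~~~^^^^^^^^^
IndexError: index -1 is out of bounds for axis 0 with size 0
```

Far-batten clip centres come out at case y = 77.7, 25.4, -26.4 and -78.1, matching the plan to within 0.5 mm. Mid-handle targets are loop (0.454, 0.150), knife (0.505, 0.158) and trimmer (0.557, 0.165). Moving over the loop's clips.

Request:
servo_tool:
  motion: "0.28 -0.12 0 0 0 0 1;0.56 -0.25 0.3 -0.001 0 0 1;0.56 -0.25 0.3 -0.001 0 0 1;0.56 -0.25 0.3 -0.001 0 0 1"

```text
t: 16.18
position: [0.487, 0.1001, 0.2131]
eef_rot: [0.653, 0.757, 0.001, -0.001]
wrist_force: [0.8, 0.1, -0.5]
width: 0.0104
```

Request:
servo_tool:
  motion: "0.28 -0.12 0 0 0 0 1;0.56 -0.25 0.6 0 0 0 1;0.56 -0.25 0.8 0 0 0 1;0.56 -0.25 0.8 0 0 0 1;0.56 -0.25 0.8 0 0 0 1"

```text
t: 16.8
position: [0.4557, 0.1516, 0.1347]
eef_rot: [0.654, 0.757, 0.002, 0.0]
wrist_force: [-0.5, 0.1, -0.6]
width: 0.0107
```

```bash
cat >> h.py <<'E'
def goto(tx,ty,tz,yaw):
    s=state();Rt=R.from_quat(s['eef_rot']).as_matrix();d=Rt.T@(np.array([tx,ty,tz])-s['position'])
    c,n=np.cos(np.radians(yaw)),np.sin(np.radians(yaw));W=np.array([[c,n,0],[n,-c,0],[0,0,-1]])
    print('shift/100mm',(d*10).round(3),'turn',(R.from_matrix(Rt.T@W).as_rotvec()/2/np.pi).round(4))
E
python3 - <<'E'
from h import *
goto(.4539,.1505,.020,98.5)
E
```

```text
t 16.8 p [0.4557 0.1516 0.1347] R [[-0.146, 0.989, 0.002], [0.989, 0.146, 0.003], [0.002, 0.003, -1.0]] F [-0.5  0.1 -0.6] w 0.0107
shift/100mm [-0.011 -0.023  1.147] turn [ 0.0005 -0.0004 -0.0004]
```

Request:
servo_tool:
  motion: "-0.01 -0.02 0.5 0.0005 0 0 1;-0.01 -0.02 0.9 0.0005 0 0 1;-0.01 -0.02 1 0.0005 0 0 1;-0.01 -0.02 1 0.0005 0 0 1;-0.01 -0.02 1 0.0005 0 0 1"
  squeeze: 55

```text
t: 17.42
position: [0.456, 0.151, 0.0367]
eef_rot: [0.654, 0.757, 0.002, 0.0]
wrist_force: [0.4, 0.5, -0.1]
width: 0.0103
```

```bash
python3 - <<'E'
from h import *
goto(.4539,.1505,.0023,98.5)
E
```

```text
t 17.43 p [0.456  0.151  0.0367] R [[-0.145, 0.989, 0.003], [0.989, 0.145, 0.003], [0.002, 0.003, -1.0]] F [ 0.4  0.5 -0.1] w 0.0103
shift/100mm [-0.003 -0.023  0.344] turn [ 0.0005 -0.0004 -0.0004]
```

Request:
servo_tool:
  motion: "0 -0.03 0.05 0.001 0 0 1;0 -0.03 0.1 0.001 0 0 1;0 -0.03 0.1 0.001 0 0 1;0 -0.03 0.1 0.001 0 0 1"

```text
t: 17.92
position: [0.453, 0.1506, 0.0266]
eef_rot: [0.654, 0.757, -0.0, -0.002]
wrist_force: [-0.3, 0.7, -0.4]
width: 0.0103
```

Request:
servo_tool:
  motion: "0 0 0.03 0 0 0 1;0 0 0.06 0 0 0 1;0 0 0.08 0 0 0 1;0 0 0.1 0 0 0 1;0 0 0.1 0 0 0 1"

```text
t: 18.55
position: [0.453, 0.1507, 0.0165]
eef_rot: [0.654, 0.757, -0.0, -0.002]
wrist_force: [-0.3, -0.2, -0.4]
width: 0.0105
```

```bash
python3 - <<'E'
from h import *
goto(.4539,.1505,.0023,98.5)
E
```

```text
t 18.55 p [0.453  0.1507 0.0165] R [[-0.145, 0.989, -0.004], [0.989, 0.145, 0.002], [0.002, -0.003, -1.0]] F [-0.3 -0.2 -0.4] w 0.0105
shift/100mm [-0.004  0.009  0.142] turn [-0.0005 -0.0004 -0.0004]
```

Request:
servo_tool:
  motion: "0 0.01 0.02 0 0 0 1;0 0.01 0.04 0 0 0 1;0 0.01 0.05 0 0 0 1;0 0.01 0.05 0 0 0 1"

```text
t: 19.05
position: [0.4544, 0.1511, 0.0126]
eef_rot: [0.654, 0.757, -0.0, -0.002]
wrist_force: [-2.8, -1.0, 11.0]
width: 0.0104
```

Request:
servo_tool:
  motion: "0 0 0.02 0 0 0 1;0 0 0.04 0 0 0 1;0 0 0.05 0 0 0 1;0 0 0.05 0 0 0 1"

```text
t: 19.55
position: [0.454, 0.1513, 0.0083]
eef_rot: [0.654, 0.757, -0.001, -0.002]
wrist_force: [-4.1, -0.1, 7.7]
width: 0.0104
```

Request:
servo_tool:
  motion: "0 0 0.02 0 0 0 1;0 0 0.04 0 0 0 1;0 0 0.04 0 0 0 1;0 0 0.04 0 0 0 1"

```text
t: 20.05
position: [0.4534, 0.1512, 0.0036]
eef_rot: [0.654, 0.757, -0.001, -0.002]
wrist_force: [0.1, -0.2, -5.9]
width: 0.0106
```

Request:
servo_tool:
  motion: "0 0 0.01 0 0 0 1;0 0 0.02 0 0 0 1;0 0 0.03 0 0 0 1;0 0 0.03 0 0 0 1"

```text
t: 20.55
position: [0.4535, 0.1511, 0.0021]
eef_rot: [0.654, 0.757, -0.002, -0.002]
wrist_force: [-6.4, -1.5, 13.0]
width: 0.0104
```

Request:
servo_tool:
  motion: "0 0 0.01 0 0 0 1;0 0 0.02 0 0 0 1;0 0 0.02 0 0 0 1"

```text
t: 20.92
position: [0.4536, 0.1511, 0.002]
eef_rot: [0.654, 0.757, -0.003, -0.002]
wrist_force: [-7.2, -2.0, 16.5]
width: 0.0106
```

The loop tool is home at exactly the predicted height. Arm stiffness is about 8.7 N/mm, so 0.9 mm up gives about 8 N.

Request:
servo_tool:
  motion: "0 0 -0.005 0 0 0 1;0 0 -0.01 0 0 0 1;0 0 -0.01 0 0 0 1;0 0 -0.01 0 0 0 1;0 0 -0.01 0 0 0 1;0 0 -0.01 0 0 0 1"

```text
t: 21.68
position: [0.4533, 0.151, 0.0027]
eef_rot: [0.654, 0.757, -0.003, -0.002]
wrist_force: [-0.3, -0.1, -5.8]
width: 0.0105
```

Request:
servo_tool:
  motion: "0 0 -0.009 0 0 0 1;0 0 -0.009 0 0 0 1;0 0 -0.009 0 0 0 1;0 0 -0.009 0 0 0 1;0 0 -0.009 0 0 0 1;0 0 -0.009 0 0 0 1"

```text
t: 22.42
position: [0.453, 0.1509, 0.0031]
eef_rot: [0.654, 0.757, -0.003, -0.002]
wrist_force: [4.6, 0.6, -23.1]
width: 0.0104
```

Request:
servo_tool:
  motion: "0 0 0.004 0 0 0 1;0 0 0.004 0 0 0 1"

```text
t: 22.68
position: [0.4531, 0.1509, 0.003]
eef_rot: [0.654, 0.757, -0.003, -0.002]
wrist_force: [2.6, 1.3, -16.5]
width: 0.0103
```

```bash
python3 - <<'E'
from h import *
for i in range(3):state();robot.camera('wrist')
E
```

```text
t 22.68 p [0.4531 0.1509 0.003 ] R [[-0.146, 0.989, -0.007], [0.989, 0.145, -0.002], [-0.001, -0.007, -1.0]] F [  2.6   1.3 -16.5] w 0.0103
t 22.73 p [0.4531 0.1509 0.003 ] R [[-0.146, 0.989, -0.007], [0.989, 0.146, -0.002], [-0.001, -0.007, -1.0]] F [  2.4   1.8 -15.7] w 0.0108
t 22.77 p [0.4531 0.1509 0.003 ] R [[-0.146, 0.989, -0.007], [0.989, 0.146, -0.002], [-0.001, -0.007, -1.0]] F [  3.    1.4 -15.3] w 0.0104
```

Request:
servo_tool:
  motion: "0 0 0.003 0 0 0 1;0 0 0.003 0 0 0 1;0 0 0.003 0 0 0 1"

```text
t: 23.2
position: [0.4532, 0.1509, 0.003]
eef_rot: [0.654, 0.757, -0.003, -0.002]
wrist_force: [1.4, 1.2, -12.3]
width: 0.0105
```

Request:
servo_tool:
  motion: "0 0 0.004 0 0 0 1;0 0 0.004 0 0 0 1;0 0 0.004 0 0 0 1;0 0 0.004 0 0 0 1"

```text
t: 23.7
position: [0.4533, 0.151, 0.0029]
eef_rot: [0.654, 0.757, -0.003, -0.002]
wrist_force: [-0.6, 0.2, -5.4]
width: 0.0105
```

Request:
servo_tool:
  motion: "0 0 0 0 0 0 1;0 0 0 0 0 0 1;0 0 0 0 0 0 1;0 0 0 0 0 0 1;0 0 0 0 0 0 1;0 0 0 0 0 0 1;0 0 0 0 0 0 1;0 0 0 0 0 0 1"

```text
t: 24.7
position: [0.4533, 0.151, 0.0029]
eef_rot: [0.654, 0.757, -0.003, -0.002]
wrist_force: [-0.2, -0.2, -5.8]
width: 0.0106
```

Request:
servo_tool:
  motion: "0 0 -0.002 0 0 0 1;0 0 -0.002 0 0 0 1;0 0 -0.002 0 0 0 1;0 0 -0.002 0 0 0 1;0 0 -0.002 0 0 0 1;0 0 -0.002 0 0 0 1;0 0 -0.002 0 0 0 1;0 0 -0.002 0 0 0 1;0 0 -0.002 0 0 0 1"

```text
t: 25.82
position: [0.4533, 0.1509, 0.003]
eef_rot: [0.654, 0.757, -0.003, -0.002]
wrist_force: [1.2, 0.1, -11.8]
width: 0.0104
```

Request:
servo_tool:
  motion: "0 0 0.01 0 0 0 1;0 0 0.015 0 0 0 1;0 0 0.015 0 0 0 1;0 0 0.015 0 0 0 1"

```text
t: 26.32
position: [0.4537, 0.151, 0.0022]
eef_rot: [0.654, 0.757, -0.003, -0.001]
wrist_force: [-3.0, -0.5, 4.1]
width: 0.01
```

Request:
servo_tool:
  motion: "0 0 0.005 0 0 0 1;0 0 0.008 0 0 0 1;0 0 0.008 0 0 0 1;0 0 0 0 0 0 0.4;0 0 0 0 0 0 0.4;0 0 0 0 0 0 0.4"

```text
t: 27.08
position: [0.4543, 0.1511, 0.0023]
eef_rot: [0.654, 0.757, -0.002, -0.001]
wrist_force: [0.3, -0.8, -0.8]
width: 0.0245
```

Request:
servo_tool:
  motion: "0 0 -0.4 0 0 0 0.4;0 0 -0.9 0 0 0 0.4;0 0 -1 0 0 0 0.4;0 0 -1 0 0 0 0.4"

```text
t: 27.58
position: [0.4553, 0.1512, 0.1025]
eef_rot: [0.654, 0.757, -0.002, -0.0]
wrist_force: [-0.3, -0.1, -0.3]
width: 0.0263
```

Request:
servo_tool:
  motion: "-0.5 0 -0.5 0 0 0 0.4;-1 0 -0.9 0 0 0 0.4;-1 0 -0.9 0 0 0 0;-1 0 -0.9 0 0 0 0;-1 0 -0.9 0 0 0 0"

```text
t: 28.2
position: [0.4687, 0.054, 0.1907]
eef_rot: [0.653, 0.757, -0.003, -0.002]
wrist_force: [-0.6, 0.5, -1.0]
width: 0.0419
```

```bash
python3 - <<'E'
from h import *
state();pic,d,P,m=cloud('wrist');cv2.imwrite('pics/w6.png',pic);np.save('/tmp/c2.npy',P)
c0=np.array([.5269,.1892]);y=np.radians(98.5);ex=np.array([np.cos(y),np.sin(y)]);ey=np.array([-ex[1],ex[0]])
L=np.stack([(P[...,:2]-c0)@ex,(P[...,:2]-c0)@ey,P[...,2]],-1)*1000
k=(np.abs(L[...,1]-78)<3)
for a,b in((-90,-78),(-55,-40),(-30,-25),(-15,0),(22,35)):
    q=L[k&(L[...,0]>a)&(L[...,0]<b)];print(a,b,len(q),np.nanpercentile(q[:,2],[50,90]).round(1) if len(q) else '')
for l in('knife','trimmer'):
    pt,dt,Pt,mt=cloud('top')
    for o in robot.cut_out(l,'top')[:2]:print(l,round(o['confidence'],2),np.round(o['rect']))
E
```

```text
t 28.2 p [0.4687 0.054  0.1907] R [[-0.147, 0.989, -0.007], [0.989, 0.147, -0.002], [-0.001, -0.007, -1.0]] F [-0.6  0.5 -1. ] w 0.0419
-90 -78 98 [42.3 43.2]
-55 -40 133 [42.5 43.5]
-30 -25 42 [42.3 43.7]
-15 0 145 [42.6 43.5]
22 35 136 [42.6 43.5]
knife 0.65 [389. 247.  68.   8.]
trimmer 0.87 [327. 241.  57.   8.]
trimmer 0.78 [155. 335.  62.  15.]
```

View pics/w6.png

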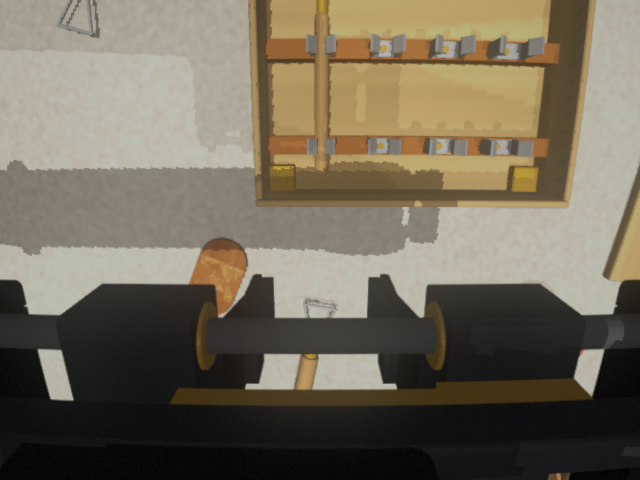

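The loop tool is home: its top is level at 42.5 mm along its whole length, and it sits in the leftmost clips at (320,100). On to the knife.

Request:
servo_tool:
  motion: "-0.5 -0.08 0 0 0 0 0;-1 -0.16 0 0 0 0 0;-1 -0.16 0 0 0 0 0"

```text
t: 28.82
position: [0.4679, -0.0522, 0.1918]
eef_rot: [0.656, 0.755, -0.003, -0.001]
wrist_force: [0.2, -0.0, -0.1]
width: 0.0436
```

Request:
servo_tool:
  motion: "-0.6 -0.08 0 0 0 0 0;-1 -0.16 0 0 0 0 0;-1 -0.16 0 0 0 0 0"

```text
t: 29.2
position: [0.4655, -0.1562, 0.1916]
eef_rot: [0.658, 0.753, -0.003, -0.001]
wrist_force: [-0.4, -0.2, 1.2]
width: 0.0433
```

Request:
servo_tool:
  motion: "-0.6 -0.08 0 0 0 0 0;-1 -0.16 0 0 0 0 0;-1 -0.16 0 0 0 0 0"

```text
t: 29.58
position: [0.4626, -0.2593, 0.1915]
eef_rot: [0.659, 0.752, -0.003, -0.002]
wrist_force: [0.0, 1.0, -0.2]
width: 0.0434
```

Request:
servo_tool:
  motion: "-0.6 -0.08 0 0 0 0.027 0;-1 -0.16 0 0 0 0.027 0;-1 -0.16 0 0 0 0.027 0;-1 -0.16 0 0 0 0.027 0;-1 -0.16 0 0 0 0.027 0"

```text
t: 30.2
position: [0.4611, -0.3578, 0.192]
eef_rot: [0.719, 0.695, -0.003, -0.001]
wrist_force: [0.6, -0.0, -0.1]
width: 0.0432
```

```bash
python3 - <<'E'
from h import *
meas('knife',.016,'pics/w7.png');goto(.4662,-.3795,.05,88.9)
E
```

```text
knife 0.93 [315.  91.  26. 197.] mid(butt) [ 0.4677 -0.3775] mid(tip) [ 0.4676 -0.3796] len 0.1879 yaw 88.8 ztop 0.017 halfw 0.0073
t 30.3 p [ 0.4606 -0.3588  0.192 ] R [[0.036, 0.999, -0.006], [0.999, -0.036, -0.002], [-0.003, -0.006, -1.0]] F [ 0.5 -0.2  0.4] w 0.0434
shift/100mm [-0.201  0.072  1.42 ] turn [-0.001   0.0004 -0.0027]
```

Request:
servo_tool:
  motion: "-0.2 0.07 0.4 -0.001 0 -0.0025 0;-0.2 0.08 0.9 -0.001 0 -0.0025 0;-0.2 0.08 1 -0.001 0 -0.0025 0;-0.2 0.08 1 -0.001 0 -0.0025 0;-0.2 0.08 1 -0.001 0 -0.0025 0"

```text
t: 30.92
position: [0.4688, -0.38, 0.0946]
eef_rot: [0.714, 0.7, -0.001, 0.003]
wrist_force: [0.5, -0.4, -0.1]
width: 0.0437
```

Request:
servo_tool:
  motion: "0 0 0.5 0 0 0 0;0 0 0.9 0 0 0 0;0 0 0.9 0 0 0 0;0 0 0.9 0 0 0 0"

```text
t: 31.42
position: [0.4708, -0.3815, 0.0072]
eef_rot: [0.714, 0.7, -0.0, 0.005]
wrist_force: [-0.2, 0.2, -0.4]
width: 0.0435
```

```bash
python3 - <<'E'
from h import *
goto(.4677,-.379,-.028,88.8)
E
```

```text
t 31.43 p [ 0.4708 -0.3815  0.0072] R [[0.02, 1.0, 0.006], [1.0, -0.02, -0.007], [-0.007, 0.006, -1.0]] F [-0.2  0.2 -0.4] w 0.0435
shift/100mm [ 0.027 -0.034  0.352] turn [0.001  0.0012 0.0002]
```

Request:
servo_tool:
  motion: "0.03 -0.03 0.1 0.001 0.001 0 0;0.03 -0.03 0.2 0.001 0.001 0 0;0.03 -0.03 0.3 0.001 0.001 0 0;0.03 -0.03 0.34 0.001 0.001 0 0;0.03 -0.03 0.34 0.001 0.001 0 0.4;0.03 -0.03 0.34 0.001 0.001 0 0.4;0.03 -0.03 0.34 0.001 0.001 0 0.4"

```text
t: 32.3
position: [0.4684, -0.3789, -0.0265]
eef_rot: [0.714, 0.7, -0.0, 0.001]
wrist_force: [0.2, 0.7, 0.2]
width: 0.0276
```

```bash
python3 - <<'E'
from h import *
goto(.4677,-.379,-.028,88.8)
E
```

```text
t 32.3 p [ 0.4684 -0.3789 -0.0265] R [[0.02, 1.0, 0.0], [1.0, -0.02, -0.001], [-0.001, 0.001, -1.0]] F [0.2 0.7 0.2] w 0.0276
shift/100mm [-0.001 -0.007  0.015] turn [0.0001 0.0002 0.0002]
```

Request:
servo_tool:
  motion: "0 -0.005 0.015 0 0 0 0.4;0 -0.005 0.015 0 0 0 1;0 -0.005 0.015 0 0 0 1;0 -0.005 0.015 0 0 0 1;0 -0.005 0.015 0 0 0 1;0 -0.005 0.015 0 0 0 1"

```text
t: 33.05
position: [0.4678, -0.3789, -0.028]
eef_rot: [0.714, 0.7, -0.0, 0.001]
wrist_force: [0.4, -0.2, 0.2]
width: 0.0147
```

Request:
servo_tool:
  motion: "0 0 -0.2 0 0 0 1;0 0 -0.5 0 0 0 1;0 0 -0.9 0 0 0 1;0 0 -0.9 0 0 0 1"

```text
t: 33.55
position: [0.4708, -0.3809, 0.0675]
eef_rot: [0.714, 0.7, 0.0, 0.005]
wrist_force: [0.9, -0.5, 0.1]
width: 0.0145
```

```bash
python3 - <<'E'
from h import *
goto(.5053,.1580,.13,98.5);meas('knife',.016)
E
```

```text
t 33.55 p [ 0.4708 -0.3809  0.0675] R [[0.02, 1.0, 0.007], [1.0, -0.02, -0.007], [-0.007, 0.008, -1.0]] F [ 0.9 -0.5  0.1] w 0.0145
shift/100mm [ 5.39   0.243 -0.662] turn [ 0.0011  0.0012 -0.0268]
knife 0.68 [291.   1.  62. 387.] mid(butt) [ 0.4714 -0.3553] mid(tip) [ 0.4706 -0.3868] len 0.1586 yaw 88.59 ztop 0.1124 halfw 0.0073
```

Request:
servo_tool:
  motion: "0.4 0.02 -0.2 0.001 0.001 0 1;0.9 0.04 -0.3 0.001 0.001 0 1;0.9 0.04 -0.3 0.001 0.001 0 1"

```text
t: 34.02
position: [0.4751, -0.284, 0.0933]
eef_rot: [0.712, 0.703, 0.0, -0.003]
wrist_force: [0.1, -0.8, -0.1]
width: 0.0146
```

Request:
servo_tool:
  motion: "0.5 0.02 -0.2 0 0 0 1;0.95 0.04 -0.4 0 0 0 1;0.95 0.04 -0.4 0 0 0 1"

```text
t: 34.4
position: [0.4818, -0.1858, 0.1348]
eef_rot: [0.709, 0.705, 0.001, -0.003]
wrist_force: [-0.2, -0.3, -0.4]
width: 0.0145
```

Request:
servo_tool:
  motion: "0.5 0.02 0 0 0 0 1;0.95 0.04 0 0 0 0 1;0.95 0.04 0 0 0 0 1"

```text
t: 34.78
position: [0.4861, -0.0881, 0.1345]
eef_rot: [0.708, 0.707, 0.001, -0.004]
wrist_force: [1.1, -0.7, 0.9]
width: 0.0147
```

Request:
servo_tool:
  motion: "0.5 0.02 0 0 0 0 1;0.95 0.04 0 0 0 0 1;0.95 0.04 0 0 0 0 1"

```text
t: 35.15
position: [0.4902, 0.0088, 0.1345]
eef_rot: [0.706, 0.708, 0.001, -0.004]
wrist_force: [-0.4, -0.6, 0.1]
width: 0.0145
```

Request:
servo_tool:
  motion: "0.5 0.02 0 0 0 -0.027 1;0.95 0.04 0 0 0 -0.027 1;0.95 0.04 0 0 0 -0.027 1;0.95 0.04 0 0 0 -0.027 1"

```text
t: 35.65
position: [0.4941, 0.101, 0.1344]
eef_rot: [0.645, 0.764, 0.0, -0.004]
wrist_force: [0.2, -0.5, -0.1]
width: 0.0145
```

```bash
python3 - <<'E'
from h import *
goto(.5053,.1580,.04,98.5)
E
```

```text
t 35.65 p [0.4941 0.101  0.1344] R [[-0.169, 0.986, -0.006], [0.986, 0.169, 0.006], [0.007, -0.005, -1.0]] F [ 0.2 -0.5 -0.1] w 0.0145
shift/100mm [0.536 0.211 0.947] turn [-0.0008 -0.0011  0.0034]
```

Request:
servo_tool:
  motion: "0.3 0.1 0 -0.001 -0.001 0.0034 1;0.54 0.21 0.1 -0.001 -0.001 0.0034 1;0.54 0.21 0.5 -0.001 -0.001 0.0034 1;0.54 0.21 0.9 -0.001 -0.001 0.0034 1;0.54 0.21 0.9 -0.001 -0.001 0.0034 1;0.54 0.21 0.9 -0.001 -0.001 0.0034 1"

```text
t: 36.4
position: [0.5064, 0.1571, 0.0458]
eef_rot: [0.654, 0.757, 0.001, 0.001]
wrist_force: [0.0, -0.2, 0.3]
width: 0.0145
```

```bash
python3 - <<'E'
from h import *
goto(.5053,.1580,.02,98.5)
E
```

```text
t 36.4 p [0.5064 0.1571 0.0458] R [[-0.145, 0.989, 0.002], [0.989, 0.145, 0.001], [0.001, 0.002, -1.0]] F [ 0.  -0.2  0.3] w 0.0145
shift/100mm [ 0.01  -0.011  0.258] turn [ 0.0004 -0.0001 -0.0004]
```

Request:
servo_tool:
  motion: "0.01 -0.015 0.08 0 0 0 1;0.01 -0.015 0.16 0 0 0 1;0.01 -0.015 0.22 0 0 0 1;0.01 -0.015 0.26 0 0 0 1;0.01 -0.015 0.26 0 0 0 1"

```text
t: 37.02
position: [0.5046, 0.1579, 0.0194]
eef_rot: [0.654, 0.757, 0.001, 0.0]
wrist_force: [-0.1, -0.2, -0.0]
width: 0.0142
```

Request:
servo_tool:
  motion: "0 0 0.02 0 0 0 1;0 0 0.04 0 0 0 1;0 0 0.06 0 0 0 1;0 0 0.06 0 0 0 1"

```text
t: 37.52
position: [0.5055, 0.1583, 0.0146]
eef_rot: [0.654, 0.757, 0.001, 0.001]
wrist_force: [-0.4, -0.7, 5.8]
width: 0.0148
```

```bash
python3 - <<'E'
from h import *
goto(.5053,.1580,.002,98.5)
E
```

```text
t 37.52 p [0.5055 0.1583 0.0146] R [[-0.146, 0.989, 0.003], [0.989, 0.146, 0.001], [0.001, 0.003, -1.0]] F [-0.4 -0.7  5.8] w 0.0148
shift/100mm [-0.003 -0.003  0.126] turn [ 0.0005 -0.0001 -0.0003]
```

Request:
servo_tool:
  motion: "0 0 0.02 0 0 0 1;0 0 0.04 0 0 0 1;0 0 0.05 0 0 0 1;0 0 0.05 0 0 0 1"

```text
t: 38.02
position: [0.5058, 0.1587, 0.011]
eef_rot: [0.654, 0.757, 0.001, 0.001]
wrist_force: [-3.7, -0.7, 9.2]
width: 0.0142
```

Request:
servo_tool:
  motion: "0 0 0.02 0 0 0 1;0 0 0.04 0 0 0 1;0 0 0.05 0 0 0 1;0 0 0.05 0 0 0 1"

```text
t: 38.52
position: [0.5053, 0.1588, 0.006]
eef_rot: [0.653, 0.757, 0.001, 0.001]
wrist_force: [-3.1, 0.3, 0.6]
width: 0.0145
```

Request:
servo_tool:
  motion: "0 0 0.02 0 0 0 1;0 0 0.03 0 0 0 1;0 0 0.03 0 0 0 1;0 0 0.03 0 0 0 1"

```text
t: 39.02
position: [0.505, 0.1586, 0.0024]
eef_rot: [0.653, 0.757, 0.001, 0.001]
wrist_force: [0.4, 0.7, -6.2]
width: 0.0145
```

Request:
servo_tool:
  motion: "0 0 0.01 0 0 0 1;0 0 0.02 0 0 0 1;0 0 0.025 0 0 0 1;0 0 0.025 0 0 0 1"

```text
t: 39.52
position: [0.5053, 0.1586, 0.0018]
eef_rot: [0.654, 0.757, 0.001, 0.001]
wrist_force: [-5.2, -0.9, 11.5]
width: 0.0149
```

Request:
servo_tool:
  motion: "0 0 -0.005 0 0 0 1;0 0 -0.008 0 0 0 1;0 0 -0.008 0 0 0 1;0 0 -0.008 0 0 0 1"

```text
t: 40.02
position: [0.5051, 0.1586, 0.0024]
eef_rot: [0.654, 0.757, 0.0, 0.001]
wrist_force: [-0.4, -0.3, -3.4]
width: 0.0145
```

Request:
servo_tool:
  motion: "0 0 -0.002 0 0 0 1;0 0 -0.002 0 0 0 1;0 0 -0.002 0 0 0 1;0 0 -0.002 0 0 0 1"

```text
t: 40.52
position: [0.505, 0.1586, 0.0024]
eef_rot: [0.653, 0.757, 0.0, 0.001]
wrist_force: [0.4, -0.1, -5.6]
width: 0.0146
```

Request:
servo_tool:
  motion: "0 0 0 0 0 0 1;0 0 0 0 0 0 1;0 0 0 0 0 0 1;0 0 0 0 0 0 1"

```text
t: 41.02
position: [0.505, 0.1586, 0.0024]
eef_rot: [0.653, 0.757, 0.0, 0.001]
wrist_force: [0.6, 1.4, -4.6]
width: 0.0142
```

Request:
servo_tool:
  motion: "0 0 -0.003 0 0 0 1;0 0 -0.003 0 0 0 1;0 0 -0.003 0 0 0 1;0 0 -0.003 0 0 0 1"

```text
t: 41.52
position: [0.505, 0.1586, 0.0025]
eef_rot: [0.653, 0.757, 0.0, 0.001]
wrist_force: [1.7, 0.3, -9.1]
width: 0.0145
```

Request:
servo_tool:
  motion: "0 0 -0.001 0 0 0 1;0 0 -0.001 0 0 0 1;0 0 -0.001 0 0 0 1;0 0 -0.001 0 0 0 1;0 0 -0.001 0 0 0 1;0 0 -0.001 0 0 0 1;0 0 -0.001 0 0 0 1;0 0 -0.001 0 0 0 1"

```text
t: 42.52
position: [0.5049, 0.1586, 0.0026]
eef_rot: [0.653, 0.757, 0.0, 0.001]
wrist_force: [2.2, 2.1, -11.2]
width: 0.0146
```

The knife holds a pull of 9–11 N. I'll press, release and retreat.

Request:
servo_tool:
  motion: "0 0 0.01 0 0 0 1;0 0 0.018 0 0 0 1;0 0 0.018 0 0 0 1;0 0 0.018 0 0 0 1;0 0 0.008 0 0 0 0.35;0 0 0.008 0 0 0 0.35;0 0 0.008 0 0 0 0.35"

```text
t: 43.4
position: [0.5053, 0.1586, 0.0019]
eef_rot: [0.654, 0.757, 0.001, 0.001]
wrist_force: [-0.3, 0.1, 0.7]
width: 0.0275
```

Request:
servo_tool:
  motion: "0 0 -0.4 0 0 0 0.35;0 0 -0.9 0 0 0 0.35;0 0 -1 0 0 0 0.35;0 0 -1 0 0 0 0.35"

```text
t: 43.9
position: [0.5055, 0.1586, 0.1022]
eef_rot: [0.654, 0.757, 0.001, 0.002]
wrist_force: [0.5, -0.0, -0.5]
width: 0.0283
```

Request:
servo_tool:
  motion: "-0.5 0 -0.5 0 0 0 0.35;-1 0 -0.9 0 0 0 0.35;-1 0 -0.9 0 0 0 0;-1 0 -0.9 0 0 0 0;-1 0 -0.9 0 0 0 0"

```text
t: 44.52
position: [0.5183, 0.0614, 0.1904]
eef_rot: [0.653, 0.758, 0.0, 0.0]
wrist_force: [-0.3, 0.7, 1.0]
width: 0.0424
```

```bash
cat >> h.py <<'E'
def home(y0,name='wrist'):
    pic,d,P,m=cloud(name)
    c0=np.array([.5269,.1892]);y=np.radians(98.5);ex=np.array([np.cos(y),np.sin(y)]);ey=np.array([-ex[1],ex[0]])
    L=np.stack([(P[...,:2]-c0)@ex,(P[...,:2]-c0)@ey,P[...,2]],-1)*1000
    for yy in y0:
        k=(np.abs(L[...,1]-yy)<3)
        print(yy,[np.nanpercentile(L[k&(L[...,0]>a)&(L[...,0]<b)][:,2],[50,90]).round(1).tolist() for a,b in((-90,-78),(-55,-40),(-15,0),(22,35)) if np.isfinite(L[k&(L[...,0]>a)&(L[...,0]<b)]).any()])
    return pic
E
python3 - <<'E'
from h import *
cv2.imwrite('pics/w8.png',home((78,26)))
pt,dt,Pt,mt=cloud('top')
for o in robot.cut_out('trimmer','top')[:4]:print(round(o['confidence'],2),np.round(o['rect']))
goto(.4772,-.155,.19,88.2)
E
```

```text
78 [[309.5, 315.3], [42.2, 43.3], [42.5, 43.4], [42.3, 43.5]]
26 [[46.4, 47.4], [46.6, 47.5], [46.6, 47.5], [46.6, 47.7]]
0.97 [491. 278.  49.  65.]
0.92 [153. 333.  60.  16.]
0.64 [329. 242.  56.  11.]
0.57 [397. 310.  67.  14.]
t 44.67 p [0.5188 0.0611 0.1911] R [[-0.148, 0.989, 0.002], [0.989, 0.148, -0.0], [-0.0, 0.002, -1.0]] F [-0.   0.5 -0.3] w 0.0433
shift/100mm [-2.075 -0.732  0.011] turn [0.0003 0.     0.0286]
```

Request:
servo_tool:
  motion: "-0.6 -0.2 0 0 0 0 0;-1 -0.36 0 0 0 0 0;-1 -0.36 0 0 0 0 0"

```text
t: 45.05
position: [0.497, -0.0468, 0.1904]
eef_rot: [0.655, 0.756, -0.0, 0.001]
wrist_force: [0.2, 0.3, -0.2]
width: 0.0432
```

Request:
servo_tool:
  motion: "-0.6 -0.2 0 0 0 0.029 0;-1 -0.36 0 0 0 0.029 0;-1 -0.36 0 0 0 0.029 0;-1 -0.36 0 0 0 0.029 0;-1 -0.36 0 0 0 0.029 0"

```text
t: 45.68
position: [0.4762, -0.1486, 0.1905]
eef_rot: [0.72, 0.694, -0.0, 0.0]
wrist_force: [0.2, 0.5, 0.5]
width: 0.0434
```

```bash
python3 - <<'E'
from h import *
meas('trimmer',.020,'pics/w9.png');goto(.4772,-.1779,.05,88.2)
E
```

```text
trimmer 0.79 [303. 101.  43. 197.] mid(butt) [ 0.4782 -0.1749] mid(tip) [ 0.4782 -0.1763] len 0.1885 yaw 87.76 ztop 0.021 halfw 0.0091
t 45.77 p [ 0.476  -0.1492  0.1905] R [[0.037, 0.999, 0.0], [0.999, -0.037, -0.001], [-0.001, 0.0, -1.0]] F [-0.5  0.6  0.3] w 0.0434
shift/100mm [-0.284  0.021  1.405] turn [ 0.0001  0.0002 -0.0008]
```

View pics/w9.png

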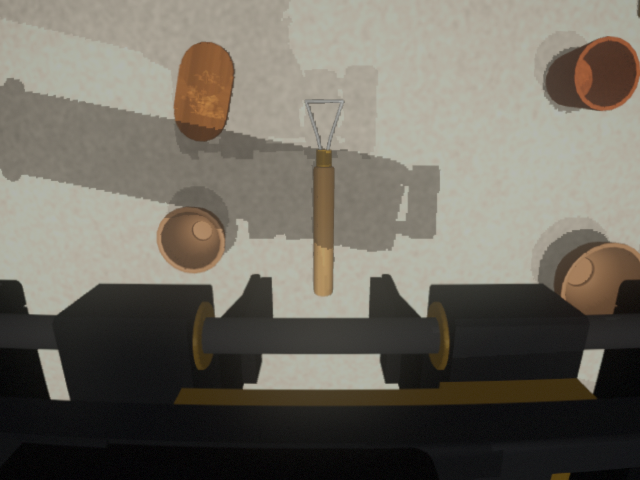

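The wooden trimmer is at (323,230), with its triangular head at (325,105); the look-alikes are not in view. Descending.

Request:
servo_tool:
  motion: "-0.27 0.02 0.4 0 0 -0.001 0;-0.27 0.02 0.9 0 0 -0.001 0;-0.27 0.02 1 0 0 -0.001 0;-0.27 0.02 1 0 0 -0.001 0;-0.27 0.02 1 0 0 -0.001 0"

```text
t: 46.4
position: [0.4788, -0.1765, 0.0927]
eef_rot: [0.718, 0.697, 0.0, 0.002]
wrist_force: [0.2, -0.8, 0.8]
width: 0.0435
```

Request:
servo_tool:
  motion: "0 0 0.5 0 0 0 0;0 0 0.8 0 0 0 0;0 0 0.8 0 0 0 0;0 0 0.8 0 0 0 0"

```text
t: 46.9
position: [0.4809, -0.1772, 0.0148]
eef_rot: [0.717, 0.697, 0.001, 0.004]
wrist_force: [-0.3, 0.4, 0.8]
width: 0.0435
```

```bash
python3 - <<'E'
from h import *
goto(.4782,-.1760,-.028,87.8)
E
```

```text
t 46.9 p [ 0.4809 -0.1772  0.0148] R [[0.029, 1.0, 0.007], [1.0, -0.029, -0.004], [-0.004, 0.007, -1.0]] F [-0.3  0.4  0.8] w 0.0435
shift/100mm [ 0.013 -0.031  0.428] turn [0.0011 0.0006 0.0014]
```

Request:
servo_tool:
  motion: "0.01 -0.03 0.2 0.001 0.0005 0.0015 0;0.01 -0.03 0.3 0.001 0.0005 0.0015 0;0.01 -0.03 0.4 0.001 0.0005 0.0015 0;0.01 -0.03 0.42 0.001 0.0005 0.0015 0;0.01 -0.03 0.42 0.001 0.0005 0.0015 0;0.01 -0.03 0.42 0.001 0.0005 0.0015 0"

```text
t: 47.65
position: [0.4786, -0.1764, -0.0269]
eef_rot: [0.721, 0.693, 0.0, 0.001]
wrist_force: [-0.7, -0.5, 0.6]
width: 0.0433
```

Request:
servo_tool:
  motion: "0 0 0.005 0 0 0 1;0 0 0.005 0 0 0 1;0 0 0.005 0 0 0 1;0 0 0.005 0 0 0 1;0 0 0.005 0 0 0 1;0 0 0.005 0 0 0 1"

```text
t: 48.4
position: [0.4787, -0.1764, -0.0273]
eef_rot: [0.721, 0.693, 0.0, 0.001]
wrist_force: [0.2, 0.6, 0.3]
width: 0.0182
```

Request:
servo_tool:
  motion: "0 0 -0.2 0 0 0 1;0 0 -0.5 0 0 0 1;0 0 -0.9 0 0 0 1;0 0 -0.9 0 0 0 1"

```text
t: 48.9
position: [0.4811, -0.1772, 0.0657]
eef_rot: [0.721, 0.693, 0.001, 0.004]
wrist_force: [0.7, -0.6, -0.9]
width: 0.0184
```

```bash
python3 - <<'E'
from h import *
meas('trimmer',.02);goto(.5567,.1655,.13,98.5)
E
```

```text
trimmer 0.87 [ 63. 358.  39.  43.] mid(butt) [ 0.2851 -0.2374] mid(tip) [ 0.331 -0.382] len 0.0382 yaw 107.61 ztop 0.0203 halfw 0.0097
trimmer 0.81 [274.   1.  97. 390.] mid(butt) [ 0.4821 -0.1498] mid(tip) [ 0.4807 -0.184 ] len 0.1558 yaw 87.61 ztop 0.1139 halfw 0.0092
t 49.0 p [ 0.4783 -0.1764  0.0625] R [[0.039, 0.999, 0.001], [0.999, -0.039, -0.001], [-0.001, 0.001, -1.0]] F [-1.4  1.  -0.5] w 0.0188
shift/100mm [ 3.446  0.651 -0.678] turn [ 0.0002  0.0002 -0.0298]
```

Request:
servo_tool:
  motion: "0.3 0.08 -0.2 0 0 0 1;0.86 0.16 -0.35 0 0 0 1;0.86 0.16 -0.35 0 0 0 1"

```text
t: 49.38
position: [0.4984, -0.0855, 0.0973]
eef_rot: [0.718, 0.696, 0.001, 0.0]
wrist_force: [-0.3, -0.8, -0.8]
width: 0.0182
```

Request:
servo_tool:
  motion: "0.5 0.08 -0.2 0 0 0 1;0.86 0.16 -0.35 0 0 0 1;0.86 0.16 -0.35 0 0 0 1"

```text
t: 49.75
position: [0.5173, 0.0033, 0.1322]
eef_rot: [0.716, 0.698, 0.002, -0.0]
wrist_force: [-0.6, -1.0, -0.7]
width: 0.0188
```

Request:
servo_tool:
  motion: "0.5 0.08 0 0 0 -0.03 1;0.86 0.16 0 0 0 -0.03 1;0.86 0.16 0 0 0 -0.03 1;0.86 0.16 0 0 0 -0.03 1"

```text
t: 50.25
position: [0.5347, 0.0867, 0.1309]
eef_rot: [0.648, 0.762, 0.0, -0.001]
wrist_force: [-0.5, -0.2, -0.1]
width: 0.0188
```

```bash
python3 - <<'E'
from h import *
goto(.5567,.1655,.05,98.5)
E
```

```text
t 50.25 p [0.5347 0.0867 0.1309] R [[-0.161, 0.987, -0.001], [0.987, 0.161, 0.001], [0.001, -0.001, -1.0]] F [-0.5 -0.2 -0.1] w 0.0188
shift/100mm [0.741 0.345 0.81 ] turn [-0.0001 -0.0002  0.0021]
```

Request:
servo_tool:
  motion: "0.4 0.17 0 0 0 0.002 1;0.74 0.34 0.1 0 0 0.002 1;0.74 0.34 0.5 0 0 0.002 1;0.74 0.34 0.8 0 0 0.002 1;0.74 0.34 0.8 0 0 0.002 1;0.74 0.34 0.8 0 0 0.002 1"

```text
t: 51.0
position: [0.5571, 0.1641, 0.0519]
eef_rot: [0.653, 0.757, 0.0, -0.0]
wrist_force: [0.2, -0.3, 0.1]
width: 0.0187
```

```bash
python3 - <<'E'
from h import *
goto(.5567,.1655,.022,98.5)
E
```

```text
t 51.0 p [0.5571 0.1641 0.0519] R [[-0.147, 0.989, 0.0], [0.989, 0.147, 0.001], [0.001, 0.0, -1.0]] F [ 0.2 -0.3  0.1] w 0.0187
shift/100mm [ 0.014 -0.002  0.299] turn [ 0.0001 -0.0002 -0.0002]
```

Request:
servo_tool:
  motion: "0.01 -0.002 0.1 0 0 0 1;0.01 -0.002 0.2 0 0 0 1;0.01 -0.002 0.26 0 0 0 1;0.01 -0.002 0.3 0 0 0 1;0.01 -0.002 0.3 0 0 0 1"

```text
t: 51.62
position: [0.5565, 0.1652, 0.0215]
eef_rot: [0.653, 0.757, 0.0, -0.0]
wrist_force: [0.0, -0.6, -1.2]
width: 0.0185
```

Request:
servo_tool:
  motion: "0 0 0.02 0 0 0 1;0 0 0.04 0 0 0 1;0 0 0.06 0 0 0 1;0 0 0.06 0 0 0 1"

```text
t: 52.12
position: [0.5571, 0.1655, 0.0167]
eef_rot: [0.653, 0.757, 0.001, 0.0]
wrist_force: [-1.1, 0.3, 6.9]
width: 0.0185
```

Request:
servo_tool:
  motion: "0 0 0.02 0 0 0 1;0 0 0.04 0 0 0 1;0 0 0.05 0 0 0 1;0 0 0.05 0 0 0 1"

```text
t: 52.62
position: [0.5574, 0.1659, 0.0134]
eef_rot: [0.653, 0.757, 0.001, 0.0]
wrist_force: [-4.0, -0.6, 10.0]
width: 0.0188
```

Request:
servo_tool:
  motion: "0 0 0.02 0 0 0 1;0 0 0.04 0 0 0 1;0 0 0.06 0 0 0 1;0 0 0.06 0 0 0 1"

```text
t: 53.12
position: [0.5568, 0.1662, 0.0078]
eef_rot: [0.653, 0.757, 0.0, 0.0]
wrist_force: [-2.8, -0.6, 3.3]
width: 0.0187
```

Request:
servo_tool:
  motion: "0 0 0.02 0 0 0 1;0 0 0.04 0 0 0 1;0 0 0.05 0 0 0 1;0 0 0.05 0 0 0 1"

```text
t: 53.62
position: [0.5568, 0.1661, 0.0027]
eef_rot: [0.653, 0.757, 0.0, 0.0]
wrist_force: [-2.4, -0.6, 1.2]
width: 0.0184
```

Request:
servo_tool:
  motion: "0 0 0.01 0 0 0 1;0 0 0.02 0 0 0 1;0 0 0.02 0 0 0 1;0 0 0.02 0 0 0 1"

```text
t: 54.12
position: [0.5568, 0.166, 0.0025]
eef_rot: [0.653, 0.757, -0.0, 0.001]
wrist_force: [-5.9, -2.6, 14.3]
width: 0.0187
```

Home at 0.0025 with a 14 N press. Now the pull test.

Request:
servo_tool:
  motion: "0 0 -0.005 0 0 0 1;0 0 -0.009 0 0 0 1;0 0 -0.009 0 0 0 1;0 0 -0.009 0 0 0 1"

```text
t: 54.62
position: [0.5566, 0.1659, 0.003]
eef_rot: [0.653, 0.757, -0.0, 0.0]
wrist_force: [-2.2, 0.1, -2.6]
width: 0.0186
```

Request:
servo_tool:
  motion: "0 0 -0.003 0 0 0 1;0 0 -0.003 0 0 0 1;0 0 -0.003 0 0 0 1;0 0 -0.003 0 0 0 1"

```text
t: 55.12
position: [0.5565, 0.1659, 0.0031]
eef_rot: [0.653, 0.757, -0.0, 0.0]
wrist_force: [-0.1, -0.5, -4.8]
width: 0.0188
```

Request:
servo_tool:
  motion: "0 0 -0.004 0 0 0 1;0 0 -0.004 0 0 0 1;0 0 -0.004 0 0 0 1;0 0 -0.004 0 0 0 1"

```text
t: 55.62
position: [0.5564, 0.1659, 0.0033]
eef_rot: [0.653, 0.757, -0.0, 0.0]
wrist_force: [0.8, 0.7, -8.2]
width: 0.0185
```

Request:
servo_tool:
  motion: "0 0 -0.001 0 0 0 1;0 0 -0.001 0 0 0 1;0 0 -0.001 0 0 0 1;0 0 -0.001 0 0 0 1;0 0 -0.001 0 0 0 1;0 0 -0.001 0 0 0 1;0 0 -0.001 0 0 0 1;0 0 -0.001 0 0 0 1"

```text
t: 56.62
position: [0.5564, 0.1659, 0.0033]
eef_rot: [0.653, 0.757, -0.0, 0.0]
wrist_force: [1.3, -0.0, -9.8]
width: 0.0187
```

The trimmer holds 8–10 N. Releasing, then checking all three and measuring the lid angle.

Request:
servo_tool:
  motion: "0 0 0.01 0 0 0 1;0 0 0.018 0 0 0 1;0 0 0.018 0 0 0 1;0 0 0.018 0 0 0 1;0 0 0.01 0 0 0 0.3;0 0 0.01 0 0 0 0.3;0 0 0.01 0 0 0 0.3"

```text
t: 57.5
position: [0.5568, 0.1659, 0.0023]
eef_rot: [0.653, 0.757, -0.0, 0.0]
wrist_force: [-0.5, -0.5, -0.8]
width: 0.0297
```

Request:
servo_tool:
  motion: "0 0 -0.4 0 0 0 0.3;0 0 -0.9 0 0 0 0.3;0 0 -1 0 0 0 0.3;0 0 -1 0 0 0 0.3"

```text
t: 58.0
position: [0.5573, 0.166, 0.1027]
eef_rot: [0.653, 0.757, 0.0, 0.001]
wrist_force: [-0.5, 0.2, -0.4]
width: 0.0305
```

Request:
servo_tool:
  motion: "-0.5 0 -0.5 0 0 0 1;-1 0 -0.9 0 0 0 1;-1 0 -0.9 0 0 0 1;-1 0 -0.9 0 0 0 1;-1 0 -0.9 0 0 0 1"

```text
t: 58.62
position: [0.5704, 0.0688, 0.1908]
eef_rot: [0.652, 0.758, -0.0, -0.001]
wrist_force: [-0.5, -0.1, -1.0]
width: 0.0004
```

```bash
python3 - <<'E'
from h import *
cv2.imwrite('pics/w10.png',home((78,26,-26)))
print(np.round(robot.sense()['q'],2))
pic,d,P,m=cloud('side');c0=np.array([.5269,.1892]);y=np.radians(98.5);ex=np.array([np.cos(y),np.sin(y)]);ey=np.array([-ex[1],ex[0]])
for n,P in(('side',P),('top',cloud('top')[2])):
    L=np.stack([(P[...,:2]-c0)@ex,(P[...,:2]-c0)@ey,P[...,2]],-1).reshape(-1,3)
    k=(np.abs(L[:,1])<.12)&(L[:,2]>.09)&(L[:,0]>.11)&(L[:,0]<.20)&(L[:,2]<.31);q=L[k]
    if len(q)>50:
        l=cv2.fitLine(q[:,[0,2]].astype(np.float32),cv2.DIST_HUBER,0,.01,.01).ravel();print(n,len(q),'lid angle',np.degrees(np.arctan2(abs(l[1]),-l[0]*np.sign(l[1]))).round(1),'pt',l[2:].round(3),'ztop',q[:,2].max().round(3))
goto(.4525,.3505,.31,98.5)
E
```

```text
78 [[41.5, 43.1], [41.5, 43.1], [41.7, 43.1], [41.9, 43.3]]
26 [[46.3, 47.3], [46.4, 47.5], [46.5, 47.3], [46.4, 47.6]]
-26 [[50.4, 51.4], [50.5, 51.3], [50.4, 51.5], [50.5, 51.6]]
[ 0.43  0.22 -0.69  1.62  0.14  1.35 -0.13]
side 3055 lid angle 98.0 pt [0.138 0.215] ztop 0.299
top 3684 lid angle 97.4 pt [0.136 0.21 ] ztop 0.302
t 58.77 p [0.5709 0.0686 0.1916] R [[-0.149, 0.989, -0.0], [0.989, 0.149, -0.0], [-0.0, -0.0, -1.0]] F [ 0.8 -0.   1. ] w 0.0002
shift/100mm [ 2.965 -0.75  -1.184] turn [-0.      0.      0.0003]
```

All three are home and level: tops at 42, 46.4 and 50.5 mm, against 42, 46 and 50 expected. The lid stands at 98°. I'll go up and over it, with the fingers shut, to push its outer face beside the knob.

Request:
servo_tool:
  motion: "0 0 -0.5 0 0 0 1;0 0 -1 0 0 0 1;0 0 -1 0 0 0 1;0 0 -1 0 0 0 1"

```text
t: 59.28
position: [0.5705, 0.0691, 0.2907]
eef_rot: [0.652, 0.758, -0.001, -0.0]
wrist_force: [0.1, 0.9, -0.7]
width: 0.0007
```

Request:
servo_tool:
  motion: "0.3 -0.1 -0.3 0 0 0 1;0.8 -0.3 -0.35 0 0 0 1;0.8 -0.3 -0.35 0 0 0 1;0.8 -0.3 -0.35 0 0 0 1"

```text
t: 59.78
position: [0.5284, 0.1431, 0.3242]
eef_rot: [0.652, 0.759, -0.002, -0.001]
wrist_force: [0.4, -0.1, -0.6]
width: 0.0005
```

Request:
servo_tool:
  motion: "0.5 -0.2 0 0 0 0 1;0.9 -0.3 0 0 0 0 1;0.9 -0.3 0 0 0 0 1;0.9 -0.3 0 0 0 0 1"

```text
t: 60.28
position: [0.4859, 0.2256, 0.3232]
eef_rot: [0.652, 0.758, -0.003, -0.001]
wrist_force: [0.7, -0.4, -0.4]
width: 0.0001
```

```bash
python3 - <<'E'
from h import *
goto(.4493,.3697,.325,98.5);print(np.round(robot.sense()['q'],2))
E
```

```text
t 60.27 p [0.4859 0.2256 0.3232] R [[-0.149, 0.989, -0.005], [0.989, 0.149, -0.003], [-0.002, -0.005, -1.0]] F [ 0.7 -0.4 -0.4] w 0.0001
shift/100mm [ 1.479 -0.148 -0.02 ] turn [-0.0008  0.0003  0.0001]
[ 0.27  0.1  -0.81  1.48  0.07  1.59 -0.39]
```

Request:
servo_tool:
  motion: "0.4 -0.04 -0.02 -0.001 0 0 1;0.76 -0.07 -0.02 -0.001 0 0 1;0.76 -0.07 -0.02 -0.001 0 0 1;0.76 -0.07 -0.02 -0.001 0 0 1"

```text
t: 60.78
position: [0.4691, 0.2975, 0.3244]
eef_rot: [0.654, 0.757, -0.001, 0.001]
wrist_force: [0.7, -0.9, -0.4]
width: 0.0004
```

Request:
servo_tool:
  motion: "0.4 -0.04 0 0 0 0 1;0.76 -0.07 0 0 0 0 1;0.76 -0.07 0 0 0 0 1;0.76 -0.07 0 0 0 0 1"

```text
t: 61.28
position: [0.4527, 0.3695, 0.3237]
eef_rot: [0.655, 0.756, -0.001, 0.002]
wrist_force: [0.5, -0.4, -0.4]
width: 0.0008
```

```bash
python3 - <<'E'
from h import *
goto(.4493,.3697,.235,98.5);print(np.round(robot.sense()['q'],2))
pic,d,P,m=cloud('side');cv2.imwrite('pics/s3.png',pic[0:360,240:])
E
```

```text
t 61.27 p [0.4527 0.3695 0.3237] R [[-0.142, 0.99, 0.001], [0.99, 0.142, -0.005], [-0.005, 0.0, -1.0]] F [ 0.5 -0.4 -0.4] w 0.0008
shift/100mm [ 0.011 -0.033  0.887] turn [ 0.      0.0008 -0.0009]
[ 0.01  0.25 -0.91  1.37  0.2   1.62 -0.74]
```

View pics/s3.png

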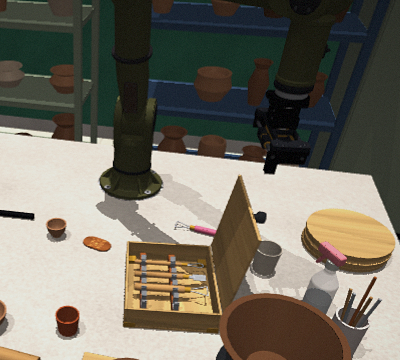

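The shut gripper is behind and above the lid at (285,160), and the tools sit in the clips. I'll lower behind the lid, then push towards the case.

Request:
servo_tool:
  motion: "0 -0.03 0.4 0 0.0008 -0.001 1;0 -0.03 0.88 0 0.0008 -0.001 1;0 -0.03 0.88 0 0.0008 -0.001 1;0 -0.03 0.88 0 0.0008 -0.001 1"

```text
t: 61.82
position: [0.4512, 0.3683, 0.2377]
eef_rot: [0.653, 0.757, 0.001, 0.0]
wrist_force: [-0.4, 0.2, 0.9]
width: 0.0002
```

Request:
servo_tool:
  motion: "-0.15 0 0 0 0 0 1;-0.3 0 0 0 0 0 1;-0.4 0 0 0 0 0 1;-0.5 0 0 0 0 0 1;-0.5 0 0 0 0 0 1"

```text
t: 62.45
position: [0.459, 0.3171, 0.2376]
eef_rot: [0.654, 0.756, 0.001, 0.001]
wrist_force: [-0.1, -0.7, -0.7]
width: -0.0001
```

Request:
servo_tool:
  motion: "-0.15 0 0 0 0 0 1;-0.3 0 0 0 0 0 1;-0.4 0 0 0 0 0 1;-0.5 0 0 0 0 0 1;-0.5 0 0 0 0 0 1"

```text
t: 63.08
position: [0.4667, 0.266, 0.2376]
eef_rot: [0.655, 0.756, 0.0, 0.002]
wrist_force: [0.9, -0.5, 0.1]
width: 0.0003
```

```bash
cat >> h.py <<'E'
def lid(name='top'):
    P=cloud(name)[2];c0=np.array([.5269,.1892]);y=np.radians(98.5);ex=np.array([np.cos(y),np.sin(y)]);ey=np.array([-ex[1],ex[0]])
    L=np.stack([(P[...,:2]-c0)@ex,(P[...,:2]-c0)@ey,P[...,2]],-1).reshape(-1,3)
    k=(np.abs(L[:,1]+.085)<.025)&(L[:,2]>.072)&(L[:,0]>-.125)&(L[:,0]<.20)&(L[:,2]<.32);q=L[k]
    th=np.degrees(np.arctan2(q[:,2]-.066,.116-q[:,0]));r=np.hypot(q[:,2]-.066,.116-q[:,0]);k=r>.12
    print('lid pts',k.sum(),'angle pct',np.percentile(th[k],[5,50,95]).round(1) if k.any() else '')
    s=state();p=s['position'];print('tcp case',((p[:2]-c0)@ex).round(4),((p[:2]-c0)@ey).round(4))
E
python3 -c "
from h import *
lid()"
```

```text
lid pts 99 angle pct [76.1 77.3 78.9]
t 63.12 p [0.4666 0.2666 0.2377] R [[-0.143, 0.99, 0.003], [0.99, 0.143, -0.001], [-0.002, 0.003, -1.0]] F [ 0.4 -0.2 -0.3] w 0.0007
tcp case 0.0854 0.0482
```

Request:
servo_tool:
  motion: "-0.15 0 0.06 0 0 0 1;-0.3 0 0.12 0 0 0 1;-0.42 0 0.18 0 0 0 1;-0.52 0 0.22 0 0 0 1;-0.52 0 0.22 0 0 0 1"

```text
t: 63.75
position: [0.474, 0.2134, 0.215]
eef_rot: [0.655, 0.755, -0.0, 0.001]
wrist_force: [-0.5, -0.3, 0.3]
width: 0.0003
```

Request:
servo_tool:
  motion: "-0.15 0 0.1 0 0 0 1;-0.3 0 0.2 0 0 0 1;-0.42 0 0.3 0 0 0 1;-0.42 0 0.3 0 0 0 1"

```text
t: 64.25
position: [0.4795, 0.1695, 0.1838]
eef_rot: [0.656, 0.754, -0.002, 0.001]
wrist_force: [-0.4, 0.2, 0.4]
width: 0.0007
```

```bash
python3 -c "
from h import *
lid()"
```

```text
lid pts 411 angle pct [44.7 45.9 47.3]
t 64.3 p [0.4796 0.1706 0.1844] R [[-0.139, 0.99, 0.0], [0.99, 0.139, -0.003], [-0.003, -0.0, -1.0]] F [0.1 0.3 0.2] w 0.0004
tcp case -0.0114 0.0496
```

Request:
servo_tool:
  motion: "-0.15 0 0.15 0 0 0 1;-0.25 0 0.3 0 0 0 1;-0.31 0 0.4 0 0 0 1;-0.31 0 0.4 0 0 0 1"

```text
t: 64.8
position: [0.4831, 0.1387, 0.1433]
eef_rot: [0.656, 0.754, -0.002, 0.0]
wrist_force: [-0.3, 0.5, -0.6]
width: 0.0006
```

Request:
servo_tool:
  motion: "-0.08 0 0.16 0 0 0 1;-0.14 0 0.3 0 0 0 1;-0.19 0 0.45 0 0 0 1;-0.19 0 0.45 0 0 0 1"

```text
t: 65.3
position: [0.4841, 0.1188, 0.0965]
eef_rot: [0.657, 0.754, -0.004, -0.001]
wrist_force: [0.1, 0.2, 0.5]
width: 0.0004
```

Request:
servo_tool:
  motion: "-0.02 0 0.1 0 0 0 1;-0.05 0 0.2 0 0 0 1;-0.06 0 0.3 0 0 0 1;-0.07 0 0.4 0 0 0 1;-0.07 0 0.4 0 0 0 1"

```text
t: 65.92
position: [0.4839, 0.1116, 0.0554]
eef_rot: [0.657, 0.754, -0.004, -0.002]
wrist_force: [0.8, 0.0, 0.2]
width: 0.0007
```

```bash
python3 -c "
from h import *
lid()"
```

```text
lid pts 635 angle pct [3.5 5.  7.3]
t 65.97 p [0.4843 0.1118 0.056 ] R [[-0.137, 0.99, -0.007], [0.991, 0.137, -0.004], [-0.003, -0.008, -1.0]] F [-0.1  0.2  0.2] w 0.0006
tcp case -0.0703 0.0536
```

Request:
servo_tool:
  motion: "0 0 0.03 0 0 0 1;0 0 0.06 0 0 0 1;0 0 0.08 0 0 0 1;0 0 0.08 0 0 0 1"

```text
t: 66.47
position: [0.484, 0.1118, 0.0478]
eef_rot: [0.657, 0.754, -0.004, -0.002]
wrist_force: [1.3, -0.3, 0.1]
width: 0.0005
```

Request:
servo_tool:
  motion: "0 0 0.01 0 0 0 1;0 0 0.02 0 0 0 1;0 0 0.02 0 0 0 1;0 0 0.02 0 0 0 1"

```text
t: 66.97
position: [0.4839, 0.1118, 0.0457]
eef_rot: [0.657, 0.754, -0.004, -0.002]
wrist_force: [0.4, -0.9, -0.4]
width: 0.0006
```

Request:
servo_tool:
  motion: "0 0 0.01 0 0 0 1;0 0 0.02 0 0 0 1;0 0 0.02 0 0 0 1;0 0 0.02 0 0 0 1"

```text
t: 67.47
position: [0.4839, 0.1118, 0.0444]
eef_rot: [0.657, 0.754, -0.004, -0.002]
wrist_force: [-2.0, -0.5, 6.6]
width: 0.0006
```

Request:
servo_tool:
  motion: "0 0 0.01 0 0 0 1;0 0 0.015 0 0 0 1;0 0 0.015 0 0 0 1;0 0 0.015 0 0 0 1"

```text
t: 67.97
position: [0.4839, 0.1118, 0.0443]
eef_rot: [0.657, 0.754, -0.005, -0.001]
wrist_force: [-4.6, -1.8, 12.3]
width: 0.0008
```

Request:
servo_tool:
  motion: "0 0 -0.4 0 0 0 1;0 0 -0.9 0 0 0 1;0 0 -1 0 0 0 1;0 0 -1 0 0 0 1"

```text
t: 68.47
position: [0.4851, 0.1123, 0.1445]
eef_rot: [0.657, 0.754, -0.005, -0.001]
wrist_force: [0.6, -0.8, -0.7]
width: 0.0009
```

Request:
servo_tool:
  motion: "-0.5 0 -0.5 0 0 0 1;-1 0 -1 0 0 0 1;-1 0 -1 0 0 0 1;-1 0 -1 0 0 0 1"

```text
t: 68.97
position: [0.4992, 0.0134, 0.2438]
eef_rot: [0.657, 0.754, -0.005, -0.002]
wrist_force: [-1.0, 0.2, -0.2]
width: 0.0006
```

```bash
python3 - <<'E'
from h import *
lid();lid('wrist')
P=cloud('top')[2];c0=np.array([.5269,.1892]);y=np.radians(98.5);ex=np.array([np.cos(y),np.sin(y)]);ey=np.array([-ex[1],ex[0]])
L=np.stack([(P[...,:2]-c0)@ex,(P[...,:2]-c0)@ey,P[...,2]],-1)
for a,b in((-.11,-.08),(-.05,0),(.05,.1)):print(a,np.nanmedian(L[(L[...,0]>a)&(L[...,0]<b)&(np.abs(np.abs(L[...,1])-.08)<.03)][:,2]).round(4))
pic,d=robot.camera('top');cv2.imwrite('pics/top9.png',pic)
for l in('paper_cup','kidney','tea_bowl','pinch_pot','bisque_cup'):
    o=robot.cut_out(l,'top')[:1];print(l,o and np.round(o[0]['rect']))
E
```

```text
lid pts 263 angle pct [2.2 3.2 4.9]
t 69.03 p [0.4985 0.0148 0.2431] R [[-0.138, 0.99, -0.01], [0.99, 0.138, -0.004], [-0.003, -0.011, -1.0]] F [-0.1 -0.1 -0.3] w 0.0007
tcp case -0.1683 0.0538
lid pts 7396 angle pct [2.3 3.1 4.5]
t 69.08 p [0.4983 0.0154 0.2428] R [[-0.139, 0.99, -0.011], [0.99, 0.139, -0.005], [-0.003, -0.011, -1.0]] F [0.1 0.6 0.8] w 0.0006
tcp case -0.1676 0.054
-0.11 nan
-0.05 0.0726
0.05 0.0724
paper_cup [107. 280.  35.  27.]
kidney [306. 279.  18.  24.]
tea_bowl [360. 132.  34.  29.]
pinch_pot [348. 280.  26.  25.]
bisque_cup [296. 150.  20.  25.]
  return np.nanmean(a, axis, out=out, keepdims=keepdims)
```

View pics/top9.png

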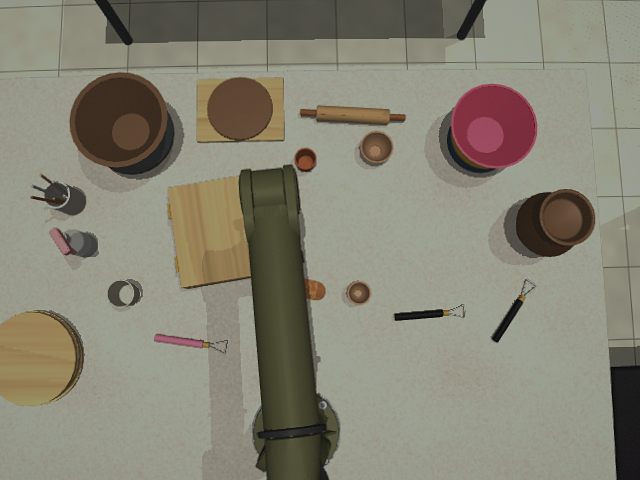

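The lid is level (72.5 mm at both places measured), and nothing else has moved in the picture. Handing in.

```bash
python3 -c "
from h import *
print(robot.finish_job());state()"
```

```text
the job is handed in; nothing more can be done
None
the job is handed in; nothing more can be done
```

I put the three tools that were on the table into their clips, in the order loop tool, knife, trimmer, all with heads to the hinge, and then shut the lid. There was no scraper on the table. I handed the job in at about 69 s.

- **Fit:** before the lid was shut, the depth picture showed all three handles level. Their tops were at 42, 46.4 and 50.5 mm, against 42, 46 and 50 expected.
- **Pull test:** each tool stayed in when pulled straight up, the knife at 9–11 N and the trimmer at 8–10 N. The loop tool was first over-pulled to about 23 N for a moment, above the clips' rated 18 N. It stayed in, so I eased off, repeated the pull at 6–12 N, and pressed it home again.
- **Lid:** after a last press of 12 N its top read level at 72.4–72.6 mm, close to the 74 mm expected when shut. Its free edge was hidden by the arm in the top view. The wrist view's angle of about 3° to the lid's top is what its 8 mm thickness gives.
- **Other things:** the cups, bowls, kidney and the black and pink look-alikes looked unmoved in the last top picture, where the arm partly covered the kidney.
- **What disagreed:** the real finger tips lie about 25–30 mm behind the reported TCP, so the first grasp of the loop tool closed on air. I found the offset by probing and used it from then on.

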